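# Inspect the valve seat at the set focal height

## Robot

A 6-joint arm with a two-finger parallel gripper is mounted at the origin on the work surface. World frame = base frame: x ahead of the robot, y to its left, z up, the work surface at z = 0. Lengths are in m, angles in rad, forces in N, time in s.
With the tool pointing down it reaches from about 0.35 to 0.775 m from the base axis. Payload 5.5 kg.
Tool frame: the origin (TCP) lies midway between the tips of the shut fingers; the grasp point (between the pads) lies 19 mm behind it; z points along the fingers, y is the direction in which the jaws open and shut (so a half turn about z gives the same grasp; the last joint's range is limited). The gripper opens to 85 mm and grips with 20 to 120 N. Pads are 22 mm wide; open, the fingers measure 114 mm over their backs; the gripper's body (76 mm by 85 mm) begins 54 mm behind the grasp point. The pads swing forward as they close: fully open they stand 13 mm farther back than shut.
Start: joints at [0.999, 0.313, 0.046, 1.304, 0, 1.431], TCP at [0.241, 0.522, 0.231] pointing down, gripper open.
Joint ranges: [-2.76, 2.76], [-0.86, 1.69], [-1.03, 1.26], [-2.2, 2.34], [-1.47, 1.5], [-3.14, 3.14]. Speed limits (rad/s): [2.57, 2.57, 3.14, 3.14, 3.14, 3.14].

## Interface

Orientations are given as a rotation vector (axis times angle).
In Python, from cell import read_state, optics, r gives the robot as it stands. The module is installed in compiled form; this text tells all that it offers.
- The arm moves only by the tool step_arm, never from a script. Its argument "deltas" is text: rows parted by semicolons, each of 5 numbers parted by spaces: the gripper command: -1 is fully open, 1 is shut, values between are in proportion, then the shift along the tool's x, y, z in mm, then the turn about the tool's z in rad. In form: claw dx dy dz spin; .... A call has 1 to 12 rows; each row shifts and turns the pose as measured when the row begins, along the tool's axes as they then stand; what a row does not reach is not made up. A row lasts 1/8 s, in which the tool goes at most 62.5 mm and 10.7 degrees, less where a joint would pass 70% of its speed; a pose out of reach is approached as far as the arm can. A call is refused whole if a number of a shift passes 62.5 or a number of a turn 0.188, either way. A call with a gripper value outside its range is refused whole. The fingers move at their own pace and stop on an object; "grip_force" is the grip in N (left out, the last holds). Time passes only in rows, so rows that do not move let the fingers close. It gives the time, the measured TCP pose, the force and the opening at its end, in the units of the state.
- read_state(): the state, without advancing time (a new reading comes with each control period).
- optics.camera(name): name is "side" or "top" or "wrist"; returns the picture (400x640x3 uint8, blue, green, red); there is no depth.
- optics.calibration(name): a dict with "camera_matrix" (3x3 intrinsics, pixels), "k1" (the pictures are not rectified: a ray, as slopes to the right and down, at radius r is drawn at 1 + k1 r^2 times it, then the intrinsics apply), "rvec" (rotation vector, rad) and "tvec" (3), from world to camera coordinates, as OpenCV has them. Camera axes: x right, y down, z forward; pixel columns grow to the right and rows downward; lengths in m; the calibration is good to about 2 mm. A picture is of the moment at which its call begins: read the wrist's pose just before it. calibration takes no time and is no camera call; for the wrist camera it gives the pose at the moment of the call.
- r.close_job(): hands the job in, once; it reports no verdict.
The state is a dict: "time_s": time; "qpos": joint angles; "qd": joint speeds; "joint_efforts": joint torques, N m; "eef_pos": TCP position; "tcp_rot": TCP orientation; "force": force on the tool from outside, world axes, zero at the start; "torque": the same for the moment, N m; "opening": opening from 0.0 (shut) to 1.0 (fully open).
Only numpy, scipy, OpenCV 4.12 (cv2) and the standard library are available. Lean on these libraries where they do the work, as an engineer would, in place of code of your own. Each camera call takes 0.05 s, during which the arm holds its last target.

## Task

First set the height gauge: turn its black knob clockwise until the white line on the knob points at the red index mark, which lifts the red-tipped pointer to the loupe's focal height. Then take the loupe from its blue rest by the handle and hold its lens level, centred over the steel valve seat, at the height of the pointer, and finish like that, with the loupe still in the gripper and kept motionless in the air. Do not touch the seat with the loupe, and leave everything else on the bench where it stands.

Things in the scene. Friction and masses are not known exactly. Their poses are not given: they have to be found in the camera images.
- knob_grip (a point): Centre of the gauge knob's grip, on the knob's upright axis, 60 mm above the bench. The grip is a black bar 46 mm long, 14 mm wide, from 36 to 72 mm above the bench, on a disc 40 mm across. x axis: along the bar towards the end with the white line; z up.
- knob (a joint): Turn of the knob in rad, growing clockwise seen from above. It starts 0.4 to 1.5 rad short of the index mark. Stiff (0.05 N m), stays where it is left, stops at 0 and 1.8. The pointer rises 50 mm per rad as it grows and falls as it shrinks.
- index_mark (a point): Red index mark, 15 x 6 mm, on the fixed aluminium ring (74 mm across) round the knob's foot; the point is its middle, 29 mm from the knob's axis, 32 mm above the bench. x axis: from the knob's axis out through the mark. The knob is set when its x axis has the same direction. The mark's place round the knob varies.
- pointer_tip (a point): End of the gauge's level pointer, an arm 8 mm wide and 6 mm thick with a red end, reaching 49 mm out from the post's axis; the point is on the end face at mid thickness: its height is the focal height (120 to 160 mm above the bench once set). Only the knob moves it. y axis: outwards from the post; the seat's axis lies 90 to 110 mm out from the post that way, up to 15 mm to the side.
- gauge: Height gauge, fixed. Origin at the foot of its post on the bench level; steel post 14 mm across at the origin, 191 mm tall over all. Its grey base, 28 mm high, covers x -75 to +25 mm and y -165 to +30 mm in its frame; the knob's axis is at x -35, y -120 mm. The pointer reaches along its +y.
- seat: Hardened steel valve seat, the part to inspect: a bright loose ring 52 mm across, 14 mm high, with a 36 mm bore at its foot, lying flat on the bench. Origin at the centre of its underside.
- loupe_lens (a point): Centre of the loupe's lens, at mid thickness. Rim of aluminium, 62 mm across, 11 mm high. x axis: from the handle to the lens, along the handle; z axis: the lens's axis, up when level. The loupe weighs 60 to 120 g and balances about 15 mm from the grip point towards the lens.
- loupe_grip (a point): Centre of the loupe's handle, 82 mm from the lens centre along -x, same axes as the lens. The handle is a straight black bar 102 mm long, 16 mm wide and 22 mm tall, its middle 56 mm above the bench when in the rest; lens and handle middle are at one height.
- loupe: The whole loupe; origin under the lens centre, 11 mm below it, at the height of the handle's underside; same axes.
- rest: Blue loupe rest, fixed: base 6 mm high with two saddles that carry the handle 45 mm above the bench, 37 and 126 mm from the lens centre; low cheeks (to 54 mm above the bench) stop it sliding sideways, so lift straight up. Origin on the bench below the lens centre, x axis as the loupe's.
- canister_a: A bystander; leave it alone. Screw-top aluminium canister, 72 mm across, 70 mm high. Origin under its centre.
- canister_b: A bystander; leave it alone. The second, like canister_a.
- ring: A bystander; leave it alone. Bronze conditioning ring, 110 mm across, 22 mm high. Origin under its centre.
- guard: A bystander; leave it alone. Clear acrylic reed guard, 45 x 95 x 8 mm, lying flat. Origin under its centre.
- tweezers: A bystander; leave it alone. Steel tweezers, 136 mm long (along x), lying flat, 6 mm high. Origin under the middle.
- puck: A bystander; leave it alone. Dark lapping puck, 60 mm across, 14 mm high. Origin under its centre.
Things that resemble listed ones, but are neither listed nor needed, are in the scene too. There is more than one size of the loupe; the job needs the middle-sized.

How it is judged:
By the outcome, as a careful person would: the job done as asked, in the order asked, and still so for the second after the job is handed in, while the arm keeps its last pose, push and grip.
It also fails if it takes over 61 s, if anything falls off the work surface, if the arm or the gripper's body presses on something with over 40 N, if the wrist force passes 120 N, or if a joint passes its speed limit or range.

## Working session

There is one attempt and no reset: what is moved stays moved. The work goes in short steps, Python scripts to look and compute and a tool call to move; the robot and the scene stay as the last step left them, time stands still between calls to the robot, and variables do not carry over. Pictures are saved under pics/ and viewed, and the job is handed in when it is done.

Besides the shell and the picture viewer there is one more tool, called after "Request:" as name(argument=value, ...) on one line, values as JSON. step_arm: Moves the arm, as the interface text tells. Its arguments: {"type":"object","properties":{"deltas":{"type":"string"},"grip_force":{"type":"number"}},"required":["deltas"]}

```bash
mkdir -p pics; python3 - <<'E'
from cell import read_state, optics, r
import cv2
s=read_state(); print(s)
for n in ("top","side","wrist"):
    c=optics.calibration(n); print(n,c)
    cv2.imwrite(f"pics/{n}0.png",optics.camera(n))
E
```

```text
{'time_s': 0.0, 'qpos': array([ 9.99416207e-01,  3.14012126e-01,  4.49629588e-02,  1.30359927e+00,
       -1.62409238e-05,  1.43120793e+00]), 'qd': array([-0.00156173,  0.00033566,  0.00027055,  0.00246116,  0.0001627 ,
        0.00083391]), 'joint_efforts': array([-1.25552192e-04, -4.80627394e+01,  2.98535675e+01,  1.95768150e-02,
       -2.33346482e-04, -9.34185209e-07]), 'eef_pos': array([0.24036035, 0.5217806 , 0.23039565]), 'tcp_rot': array([-6.72864966e-01, -3.06804424e+00,  2.73572897e-03]), 'force': array([ 0.43037515, -0.27263528,  0.02102859]), 'torque': array([ 0.01991628,  0.05522367, -0.05944524]), 'opening': 1.0005045621836228}
top {'camera_matrix': array([[432.89716626,   0.        , 324.15056064],
       [  0.        , 432.89716626, 197.11504681],
       [  0.        ,   0.        ,   1.        ]]), 'k1': -0.02859023978298471, 'rvec': array([ 1.98881925, -2.22915403,  0.25401213]), 'tvec': array([0.05651303, 0.52589997, 1.08466443])}
side {'camera_matrix': array([[481.34359106,   0.        , 322.37748959],
       [  0.        , 481.34359106, 198.84032353],
       [  0.        ,   0.        ,   1.        ]]), 'k1': -0.04100765239476695, 'rvec': array([ 2.40642999, -0.49198322,  0.20334875]), 'tvec': array([-0.472867  ,  0.213844  ,  1.30365283])}
wrist {'camera_matrix': array([[291.8090495 ,   0.        , 312.99472628],
       [  0.        , 291.8090495 , 195.44408207],
       [  0.        ,   0.        ,   1.        ]]), 'k1': 0.008496993261765649, 'rvec': array([-2.41518382, -1.54628066, -0.24033434]), 'tvec': array([-0.5735913 , -0.04007596,  0.38116881])}
```

View pics/top0.png

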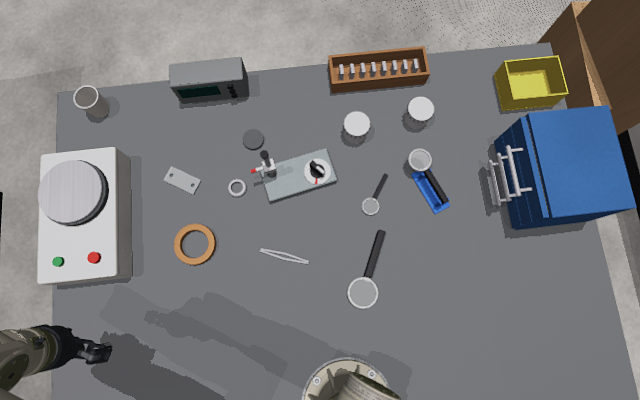

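View pics/side0.png

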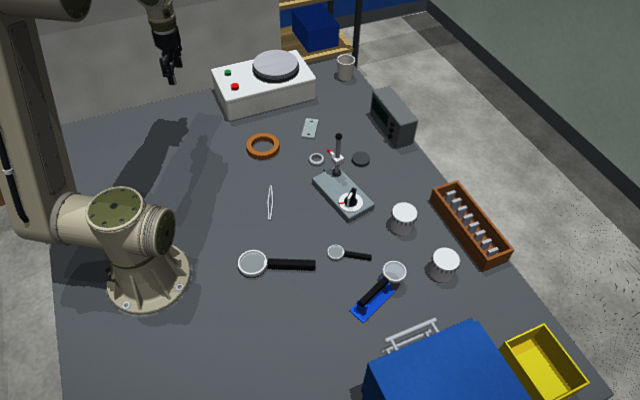

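View pics/wrist0.png

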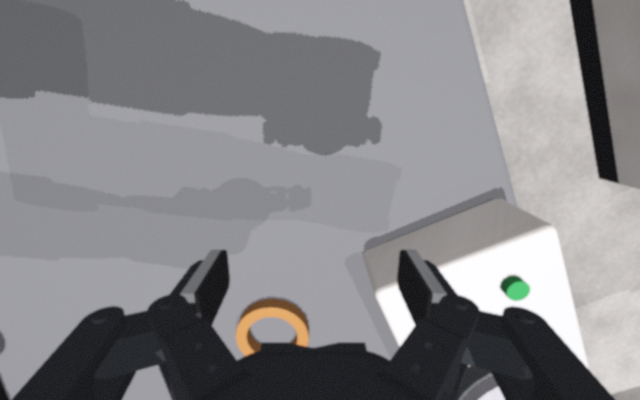

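The top picture shows three loupes: small at (371,206), large at (363,292), and the middle-sized one in the blue rest with its lens at (420,160). The last fits the description. The gauge is at (300,175) with its knob at (317,171). The seat is the ring at (237,187). I'll confirm with enlarged crops.

```bash
cat > h.py <<'E'
import numpy as np, cv2
from scipy.spatial.transform import Rotation as R
from cell import read_state, optics, r
def p2w(cal,uv,z):
    uv=np.atleast_2d(np.array(uv,float)); K=cal["camera_matrix"]
    d=np.array([cal["k1"],0,0,0,0.])
    n=cv2.undistortPoints(uv[:,None],K,d)[:,0]
    Rm=cv2.Rodrigues(cal["rvec"])[0]; c=-Rm.T@cal["tvec"]
    ray=np.c_[n,np.ones(len(n))]@Rm
    t=(np.asarray(z)-c[2])/ray[:,2]
    return c+ray*t[:,None]
def w2p(cal,P):
    return cv2.projectPoints(np.atleast_2d(np.array(P,float)),cal["rvec"],cal["tvec"],cal["camera_matrix"],np.array([cal["k1"],0,0,0,0.]))[0][:,0]
def crop(im,x0,y0,x1,y1,s,fn):
    cv2.imwrite(fn,cv2.resize(im[y0:y1,x0:x1],None,fx=s,fy=s,interpolation=cv2.INTER_CUBIC))
E
python3 - <<'E'
from h import *
t=cv2.imread("pics/top0.png"); s=cv2.imread("pics/side0.png")
crop(t,215,120,345,210,6,"pics/tc_g.png"); crop(t,340,130,460,220,6,"pics/tc_l.png")
crop(s,300,120,380,220,6,"pics/sc_g.png")
c=optics.calibration("top")
print(p2w(c,[[237,187],[317,171],[266,167],[420,160],[430,192]],[.014,.072,.19,.06,.05]).round(3))
E
```

```text
[[ 0.594  0.231  0.014]
 [ 0.598  0.008  0.072]
 [ 0.588  0.129  0.19 ]
 [ 0.601 -0.272  0.06 ]
 [ 0.513 -0.287  0.05 ]]
```

View pics/tc_g.png

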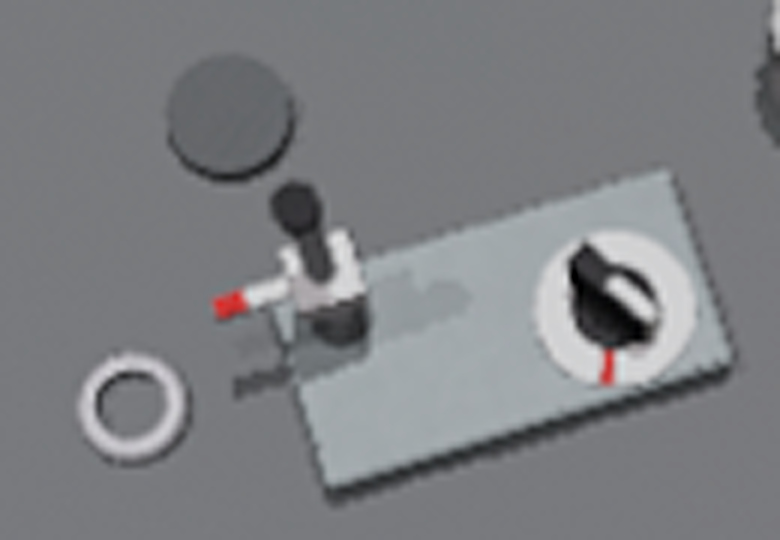

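View pics/tc_l.png

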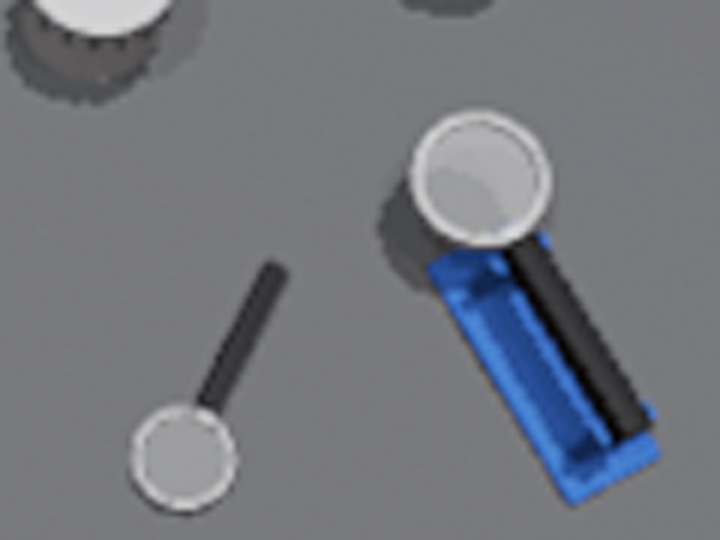

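View pics/sc_g.png

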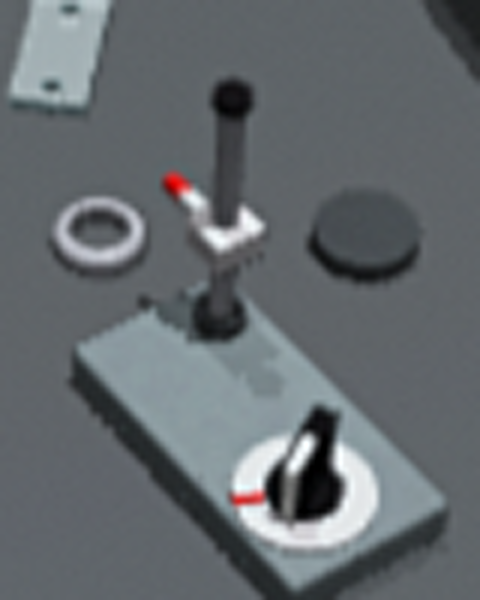

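The crops confirm the middle loupe in the blue rest with its lens at (420,160). The seat is at (237,187), with the dark puck and the small loupe nearby. The knob's white line lies about 45° counterclockwise of the red mark. I'll move the wrist camera over the gauge.

```bash
cat >> h.py <<'E'
def pose():
    s=read_state(); return s,R.from_rotvec(s["tcp_rot"]).as_matrix()
def yaw(v): return np.arctan2(v[1],v[0])
def plan(tgt=None,xdir=None):
    s,M=pose()
    print("t",round(s["time_s"],2),"tcp",s["eef_pos"].round(4),"q",s["qpos"].round(3),"xyaw",round(yaw(M[:,0]),4),"zax",M[:,2].round(4),"F",s["force"].round(1),"T",s["torque"].round(2),"op",round(s["opening"],3))
    if tgt is not None:
        print("tool delta mm",(M.T@(np.array(tgt)-s["eef_pos"])*1000).round(1))
    if xdir is not None:
        d=-(xdir-yaw(M[:,0])); d=(d+np.pi)%(2*np.pi)-np.pi
        print("spin (z down)",round(d,4), "alt",round((d+np.pi)%(2*np.pi) if d<0 else d-np.pi,4))
E
python3 - <<'E'
from h import *
c=optics.calibration("wrist"); s,M=pose()
Rm=cv2.Rodrigues(c["rvec"])[0]; cam=-Rm.T@c["tvec"]
print("cam pos in tool",(M.T@(cam-s["eef_pos"])).round(3)); print("cam axes in tool\n",(M.T@Rm.T).round(3))
plan([0.53,0.05,0.33])
c=optics.calibration("top")
f=lambda u,v:(215+u/6,120+v/6)
print(p2w(c,[f(670,170),f(735,355),f(330,490),f(615,308),f(132,407)],[.028,.028,.028,.032,.014]).round(4))
E
```

```text
cam pos in tool [ 0.079 -0.    -0.143]
cam axes in tool
 [[-0.    -0.952 -0.307]
 [ 1.    -0.    -0.001]
 [ 0.001 -0.307  0.952]]
t 0.15 tcp [0.2404 0.5219 0.2306] q [ 0.999  0.314  0.045  1.304 -0.     1.431] xyaw 2.7098 zax [-8.0e-04 -1.2e-03 -1.0e+00] F [ 0.7  0.4 -0.1] T [-0.01  0.   -0.01] op 1.0
tool delta mm [-460.4 -307.5  -99. ]
[[ 0.6733 -0.0274  0.028 ]
 [ 0.5817 -0.0466  0.028 ]
 [ 0.5397  0.1425  0.028 ]
 [ 0.6088  0.0054  0.032 ]
 [ 0.5921  0.231   0.014 ]]
```

Request:
step_arm(deltas="-1 -40 -24 -15 0; -1 -45 -27 -15 0; -1 -45 -27 -15 0; -1 -45 -27 -15 0; -1 -45 -27 -10 0; -1 -45 -27 -10 0; -1 -45 -27 -10 0; -1 -45 -27 -5 0; -1 -45 -27 0 0; -1 -45 -27 0 0; -1 -40 -24 0 0; -1 -30 -20 0 0")

```text
time_s: 1.65
eef_pos: [0.5876, 0.0108, 0.3255]
tcp_rot: [-0.662, -3.068, 0.007]
force: [0.7, -0.0, -0.3]
opening: 0.999
```

```bash
python3 -c "
from h import *
plan([.58,.02,.33],-2.36)"
```

```text
t 1.65 tcp [0.5876 0.0108 0.3255] q [-0.116  0.34   0.312  1.546 -0.004  0.309] xyaw 2.7164 zax [-0.0035 -0.0039 -1.    ] F [ 0.7 -0.  -0.3] T [ 0.02 -0.    0.03] op 0.999
tool delta mm [10.7  5.2 -4.5]
spin (z down) -1.2068 alt 1.9348
```

Request:
step_arm(deltas="-1 0 0 0 -0.17; -1 0 0 0 -0.17; -1 0 0 0 -0.17; -1 0 0 0 -0.17; -1 0 0 0 -0.17; -1 0 0 0 -0.17; -1 0 0 0 -0.17; -1 0 0 0 0")

```text
time_s: 2.65
eef_pos: [0.5881, 0.0066, 0.3204]
tcp_rot: [1.212, -2.885, -0.003]
force: [0.4, -0.1, 0.9]
opening: 1.004
```

```bash
python3 -c "
from h import *
plan([.61,.006,.33],-2.36)
c=optics.calibration('wrist')
im=optics.camera('wrist')
cv2.imwrite('pics/w1.png',im)
print(w2p(c,[[.611,.006,.032],[.592,.231,.014],[.569,.117,.0],[.60,-.27,.056]]))
"
```

```text
t 2.65 tcp [0.5881 0.0066 0.3204] q [-0.123  0.348  0.311  1.545 -0.005 -0.919] xyaw -2.3459 zax [-0.0122 -0.0031 -0.9999] F [ 0.4 -0.1  0.9] T [-0.01 -0.06 -0.01] op 1.004
tool delta mm [-14.8 -16.   -9.9]
spin (z down) 0.0141 alt -3.1275
[[300.86815764 169.47135714]
 [401.79264704 251.22399039]
 [366.52577486 194.69155403]
 [145.02029636   7.8132966 ]]
```

View pics/w1.png

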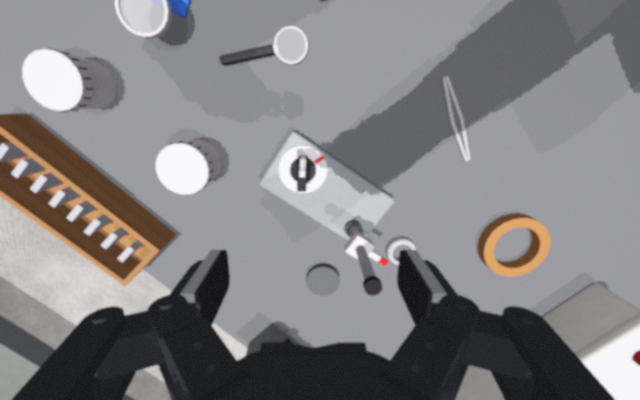

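```bash
python3 -c "
from h import *
crop(cv2.imread('pics/w1.png'),260,120,420,280,5,'pics/w1c.png')
im=cv2.imread('pics/w1c.png')[:590];cv2.imwrite('pics/w1c.png',im)
"
```

```text
(no output)
```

View pics/w1c.png

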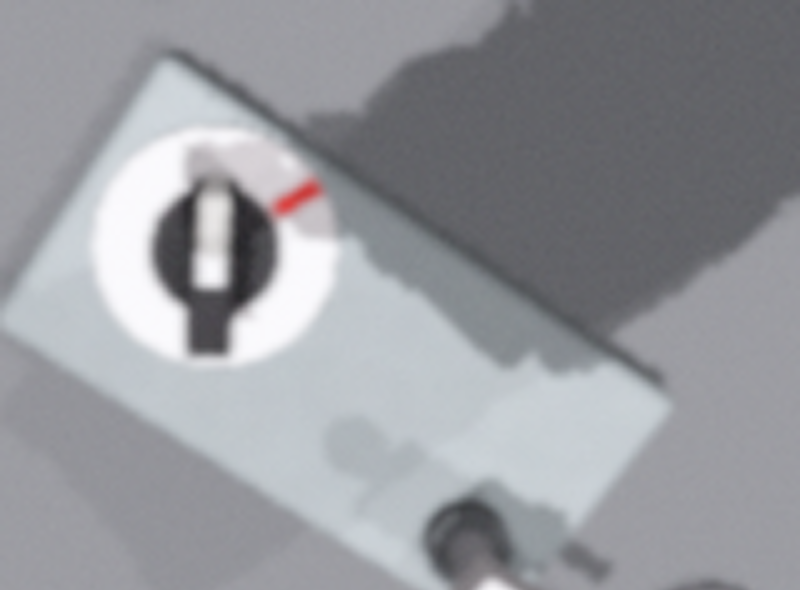

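```bash
python3 -c "
from h import *
c=optics.calibration('wrist')
f=lambda u,v:(260+u/5,120+v/5)
P=p2w(c,[f(216.5,247.5),f(298,198),f(213,178),f(208,354),f(213,178),f(165,50),f(3,322),f(672,400)],[.032,.032,.072,.072,.072,.028,.028,.028]);print(P.round(4))
m=P[1]-P[0];b=P[2]-P[3];print('mark yaw',yaw(m),np.linalg.norm(m),'bar yaw',yaw(b),np.linalg.norm(b),'mid',(P[2]+P[3])/2, 'turn',(yaw(b)-yaw(m))%(2*np.pi))
y=P[7]-P[5];print('gauge y yaw',yaw(y),np.linalg.norm(y))
K=P[0]
"
```

```text
[[ 0.6084  0.0086  0.032 ]
 [ 0.5804  0.015   0.032 ]
 [ 0.5887 -0.011   0.072 ]
 [ 0.6248  0.023   0.072 ]
 [ 0.5887 -0.011   0.072 ]
 [ 0.5781 -0.043   0.028 ]
 [ 0.6727 -0.0206  0.028 ]
 [ 0.5416  0.1444  0.028 ]]
mark yaw 2.9153439751594927 0.028751019127561547 bar yaw -2.386383102696887 0.04954469208068044 mid [0.60675582 0.00602621 0.072     ] turn 0.9814582293232066
gauge y yaw 1.7635654051251766 0.19096255876070498
```

Request:
step_arm(deltas="-1 0 0 0 0.02; -1 0 0 0 0.02; -1 0 0 0 0; -1 0 0 0 0")

```text
time_s: 3.2
eef_pos: [0.588, 0.0066, 0.3201]
tcp_rot: [1.141, -2.913, -0.003]
force: [0.3, 0.0, 0.7]
opening: 1.0
```

```bash
python3 -c "
from h import *
plan([.6075,.0075,.045],-2.385)"
```

```text
t 3.2 tcp [0.588  0.0066 0.3201] q [-0.123  0.348  0.31   1.545 -0.005 -0.87 ] xyaw -2.3949 zax [-0.0126 -0.003  -0.9999] F [0.3 0.  0.7] T [-0.01  0.02 -0.01] op 1.0
tool delta mm [-18.  -14.3 274.9]
spin (z down) -0.0099 alt 3.1317
```

Request:
step_arm(deltas="-1 -9 -7 20 0; -1 -9 -7 40 0; -1 0 0 45 0; -1 0 0 45 0; -1 0 0 40 0; -1 0 0 20 0; -1 0 0 0 0")

```text
time_s: 4.08
eef_pos: [0.6102, 0.0078, 0.1051]
tcp_rot: [1.14, -2.918, 0.0]
force: [0.3, 0.7, 0.6]
opening: 0.999
```

```bash
python3 -c "
from h import *
plan([.6075,.0075,.045],-2.385)
c=optics.calibration('wrist')
im=optics.camera('wrist')
cv2.imwrite('pics/w2.png',im)
print(w2p(c,[[.6075,.0075,.072]]))
"
```

```text
t 4.08 tcp [0.6102 0.0078 0.1051] q [-0.116  0.45  -0.068  1.061 -0.004 -0.861] xyaw -2.3966 zax [-0.0084 -0.0035 -1.    ] F [0.3 0.7 0.6] T [-0.05 -0.03 -0.02] op 0.999
tool delta mm [ 1.7  1.4 60.1]
spin (z down) -0.0116 alt 3.13
[[315.71740723 224.80070444]]
```

View pics/w2.png

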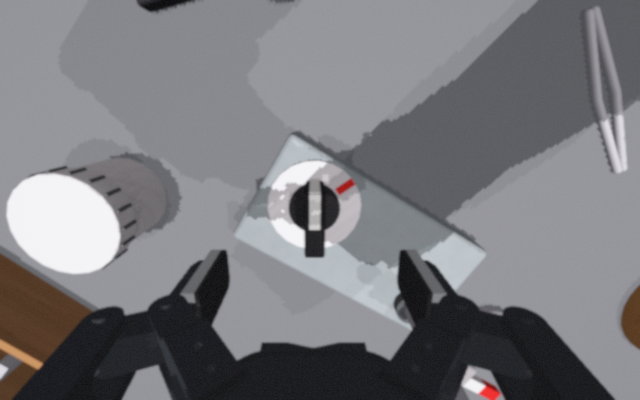

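```bash
python3 -c "
from h import *
crop(cv2.imread('pics/w2.png'),250,140,380,270,5,'pics/w2c.png')
im=cv2.imread('pics/w2c.png')[:600];cv2.imwrite('pics/w2c.png',im)
"
```

```text
(no output)
```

View pics/w2c.png

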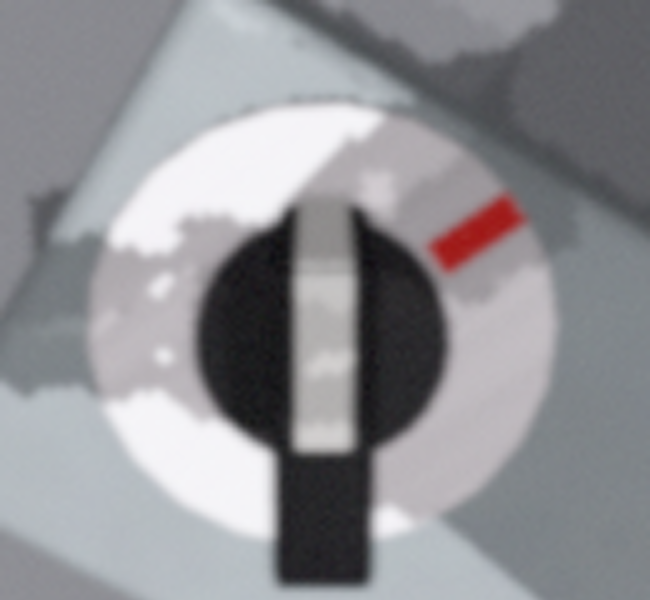

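```bash
python3 -c "
from h import *
c=optics.calibration('wrist')
f=lambda u,v:(250+u/5,140+v/5)
P=p2w(c,[f(323,318),f(478,233),f(323,270),f(323.5,583),f(435,263),f(520,208)],[.032,.032,.072,.072,.032,.032]);print(P.round(4))
m=P[1]-P[0];b=P[2]-P[3];mid=(P[2]+P[3])/2
print('mark yaw',yaw(m),np.linalg.norm(m),yaw(P[5]-P[4]),'bar yaw',yaw(b),np.linalg.norm(b),'mid',mid, 'turn',(yaw(b)-yaw(m))%(2*np.pi))
print(yaw(P[1]-mid))
plan([*mid[:2],.045],yaw(b))
"
```

```text
[[ 0.6082  0.0067  0.032 ]
 [ 0.5816  0.0149  0.032 ]
 [ 0.5934 -0.0072  0.072 ]
 [ 0.6263  0.0232  0.072 ]
 [ 0.5896  0.0134  0.032 ]
 [ 0.5744  0.0169  0.032 ]]
mark yaw 2.8409288121919114 0.02777138882018772 2.917436420254392 bar yaw -2.393838505469334 0.04481419929165848 mid [0.60987799 0.00799625 0.072     ] turn 1.0484179895183408
2.9006596262508837
t 4.12 tcp [0.6109 0.0077 0.1062] q [-0.116  0.449 -0.067  1.062 -0.004 -0.861] xyaw -2.3966 zax [-0.0067 -0.0037 -1.    ] F [-1.5 -0.5 -0. ] T [-0.03  0.03 -0.06] op 1.002
tool delta mm [ 0.1  0.8 61.2]
spin (z down) -0.0028 alt 3.1388
```

Request:
step_arm(deltas="-1 0 0.8 25 0; -1 0 0 20 0; -1 0 0 12 0; -1 0 0 4 0; 1 0 0 0 0; 1 0 0 0 0; 1 0 0 0 0; 1 0 0 0 0; 1 0 0 0 0; 1 0 0 0 0", grip_force=40)

```text
time_s: 5.38
eef_pos: [0.6131, 0.0117, 0.0536]
tcp_rot: [-1.146, 2.922, 0.003]
force: [0.8, -0.8, -3.0]
opening: 0.153
```

```bash
python3 -c "
from h import *
plan([.6095,.0075,.045],2.91)"
```

```text
t 5.38 tcp [0.6131 0.0117 0.0536] q [-0.113  0.489 -0.142  0.938  0.003 -0.86 ] xyaw -2.3943 zax [ 0.0021  0.0027 -1.    ] F [ 0.8 -0.8 -3. ] T [-0.25 -0.21 -0.02] op 0.153
tool delta mm [ 5.5 -0.6  8.6]
spin (z down) 0.9789 alt -2.1627
```

Request:
step_arm(deltas="-0.2 0 0 0 0; -0.2 0 0 0 0; -0.2 3 0 5 0; -0.2 2 0 5 0; -0.2 0 0 0 0; 1 0 0 0 0; 1 0 0 0 0; 1 0 0 0 0; 1 0 0 0 0", grip_force=40)

```text
time_s: 6.5
eef_pos: [0.6091, 0.008, 0.0432]
tcp_rot: [-1.145, 2.922, 0.004]
force: [-0.6, 0.6, -1.2]
opening: 0.162
```

```bash
python3 -c "
from h import *
plan([.6095,.0075,.045],2.91)"
```

```text
t 6.5 tcp [0.6091 0.008  0.0432] q [-0.12   0.492 -0.165  0.912  0.004 -0.867] xyaw -2.3949 zax [ 0.0018  0.0033 -1.    ] F [-0.6  0.6 -1.2] T [-0.1  -0.02 -0.02] op 0.162
tool delta mm [ 0.  -0.7 -1.8]
spin (z down) 0.9783 alt -2.1633
```

Request:
step_arm(deltas="1 0 0 0 0.15; 1 0 0 0 0.15; 1 0 0 0 0.15; 1 0 0 0 0.15; 1 0 0 0 0.15; 1 0 0 0 0.12; 1 0 0 0 0; 1 0 0 0 0")

```text
time_s: 7.5
eef_pos: [0.6089, 0.0083, 0.0431]
tcp_rot: [0.229, 3.132, 0.003]
force: [-0.6, 1.8, 1.6]
opening: 0.153
```

```bash
python3 -c "
from h import *
plan([.6095,.0075,.045],2.91)
c=optics.calibration('wrist')
im=optics.camera('wrist')
cv2.imwrite('pics/w3.png',im)
cv2.imwrite('pics/t3.png',optics.camera('top'))
"
```

```text
t 7.5 tcp [0.6089 0.0083 0.0431] q [-0.119  0.492 -0.166  0.912  0.002  0.027] xyaw 2.9954 zax [ 0.0016  0.0021 -1.    ] F [-0.6  1.8  1.6] T [ 0.07  0.18 -0.  ] op 0.153
tool delta mm [-0.7 -0.7 -1.9]
spin (z down) 0.0854 alt -3.0562
```

View pics/w3.png

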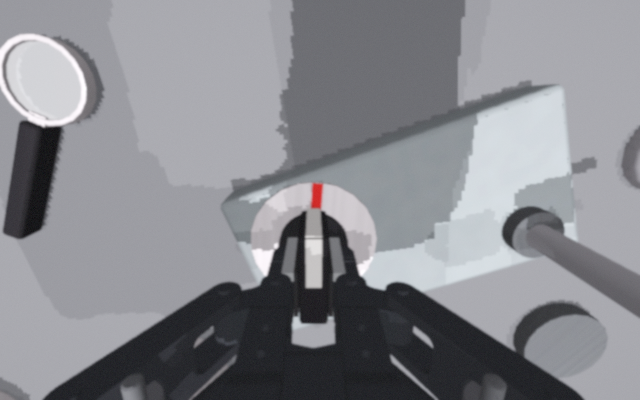

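```bash
python3 -c "
from h import *
crop(cv2.imread('pics/w3.png'),260,175,370,285,7,'pics/w3c.png')
im=cv2.imread('pics/w3c.png')[:590];cv2.imwrite('pics/w3c.png',im)
"
```

```text
(no output)
```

View pics/w3c.png

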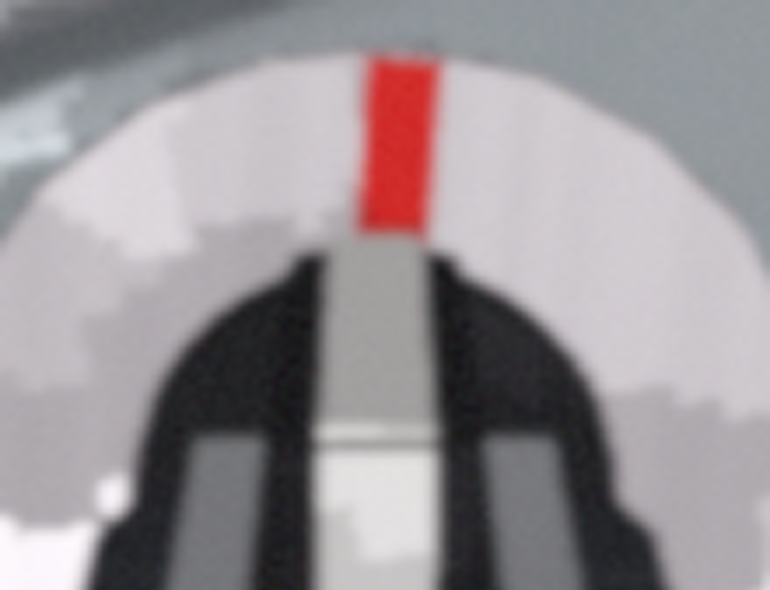

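```bash
python3 -c "
from h import *
c=optics.calibration('wrist')
s,M=pose()
f=lambda u,v:(260+u/7,175+v/7)
P=p2w(c,[f(405,60),f(392,234),f(398.5,147),f(378,245),f(377,435),f(375.5,590)],[.032,.032,.032,.036,.072,.072])
T=(P-s['eef_pos'])@M*1000
print(T.round(2)); print('mark dir in tool',yaw(P[0]-P[1]),yaw((T[0]-T[1])), 'atan by offset',(T[2,1]-T[3,1])/29,(T[2,1]-T[4,1])/29)
"
```

```text
[[ 35.78   2.27  11.1 ]
 [ 21.25   1.29  11.11]
 [ 28.62   1.79  11.1 ]
 [ 21.82   0.15   7.11]
 [ 22.94  -0.   -28.89]
 [ 12.14  -0.09 -28.88]]
mark dir in tool 2.9275526651980024 0.06720552546092541 atan by offset 0.056343962820327435 0.06163678800003434
```

Request:
step_arm(deltas="1 0 0 0 0.06; 1 0 0 0 0; 1 0 0 0 0; 1 0 0 0 0")

```text
time_s: 8.1
eef_pos: [0.6089, 0.0083, 0.0431]
tcp_rot: [0.32, 3.124, 0.003]
force: [-0.8, 2.0, 1.0]
opening: 0.153
```

```bash
python3 -c "
from h import *
plan([.6095,.0075,.045],2.935)
c=optics.calibration('wrist')
im=optics.camera('wrist')
crop(im,260,175,370,259,7,'pics/w4c.png')
"
```

```text
t 8.1 tcp [0.6089 0.0083 0.0431] q [-0.119  0.492 -0.166  0.912  0.002  0.085] xyaw 2.9377 zax [ 0.0015  0.0021 -1.    ] F [-0.8  2.   1. ] T [ 0.02  0.14 -0.01] op 0.153
tool delta mm [-0.7 -0.6 -1.9]
spin (z down) 0.0027 alt -3.1389
```

View pics/w4c.png

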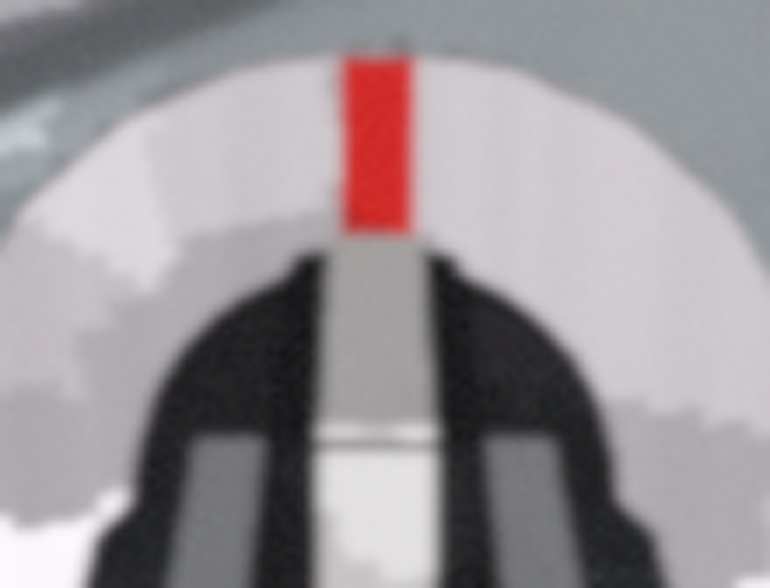

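The white line now lies on the red mark: both centre on column 378 of the crop. Next I'll release the knob, back off, and look at the pointer.

Request:
step_arm(deltas="-0.2 0 0 0 0; -0.2 0 0 0 0; -0.2 0 0 0 0; -0.2 0 0 -25 0; -0.2 0 0 -45 0; -1 0 0 -60 0; -1 0 0 -60 0; -1 0 0 -60 0; -1 0 0 -40 0; -1 0 0 0 0; -1 0 0 0 0")

```text
time_s: 9.52
eef_pos: [0.6085, 0.0068, 0.3408]
tcp_rot: [0.32, 3.123, 0.002]
force: [0.7, 0.4, -0.9]
opening: 1.001
```

```bash
python3 -c "
from h import *
plan([.6095,.0075,.045],2.935)
im=optics.camera('wrist'); np.savez('c5.npz',**optics.calibration('wrist'))
cv2.imwrite('pics/w5.png',im)
t=optics.camera('top');cv2.imwrite('pics/t5.png',t)
s=optics.camera('side');cv2.imwrite('pics/s5.png',s)
crop(t,215,130,345,210,6,'pics/t5c.png'); crop(s,300,110,380,210,6,'pics/s5c.png')
"
```

```text
t 9.53 tcp [0.6085 0.0068 0.3408] q [-1.210e-01  3.850e-01  4.140e-01  1.598e+00  1.000e-03  8.300e-02] xyaw 2.9375 zax [ 0.0022  0.0011 -1.    ] F [ 0.7  0.4 -0.9] T [ 0.02  0.03 -0.02] op 1.001
tool delta mm [ -0.3   0.5 295.8]
spin (z down) 0.0025 alt -3.1391
```

View pics/w5.png

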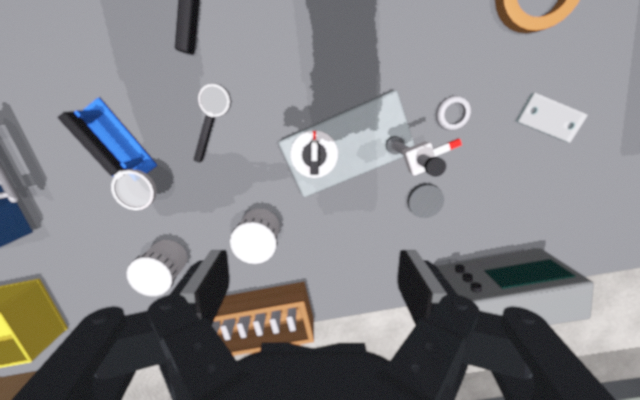

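View pics/t5c.png

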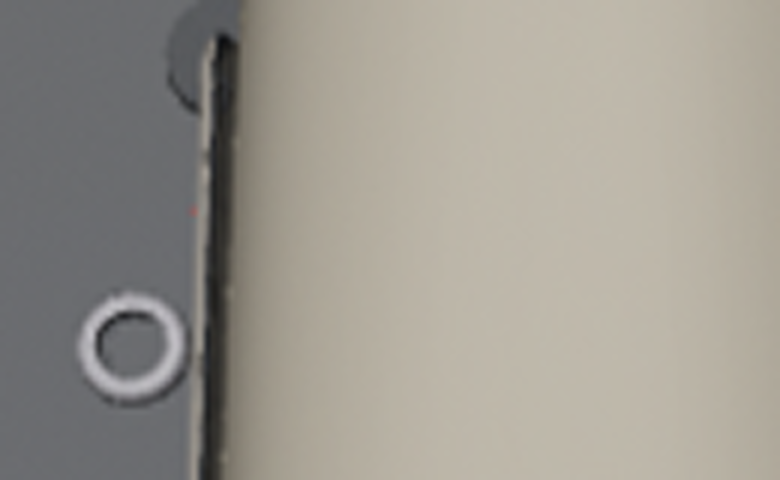

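View pics/s5c.png

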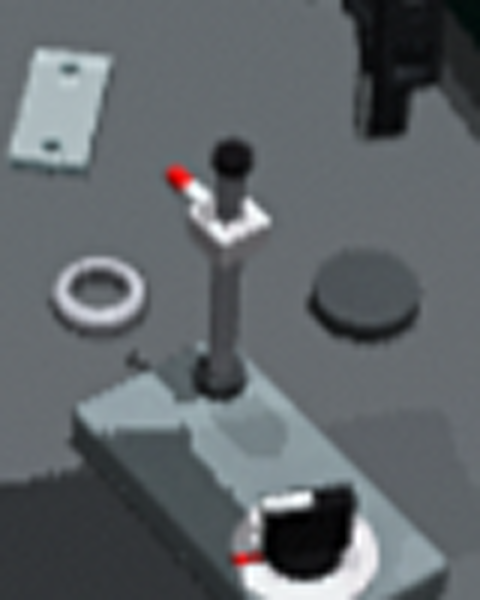

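Request:
step_arm(deltas="-1 12 40 0 0; -1 15 48 0 0; -1 15 48 0 0; -1 13 40 0 0; -1 4 14 0 0; -1 0 0 0 0; -1 0 0 0 0")

```text
time_s: 10.55
eef_pos: [0.5864, 0.2075, 0.3299]
tcp_rot: [-0.325, -3.109, 0.006]
force: [0.5, 0.8, 0.3]
opening: 1.0
```

```bash
python3 -c "
from h import *
plan([.59,.2,.34],2.935)
np.savez('c6.npz',**optics.calibration('wrist'));im=optics.camera('wrist'); 
cv2.imwrite('pics/w6.png',im)
crop(im,240,100,400,220,5,'pics/w6c.png')
crop(cv2.imread('pics/w5.png'),380,80,480,180,6,'pics/w5c.png')
"
```

```text
t 10.55 tcp [0.5864 0.2075 0.3299] q [0.21  0.43  0.455 1.612 0.002 0.418] xyaw 2.9335 zax [-0.0163 -0.0019 -0.9999] F [0.5 0.8 0.3] T [-0.02  0.02  0.02] op 1.0
tool delta mm [ -4.9  -6.6 -10.2]
spin (z down) -0.0015 alt 3.1401
```

View pics/w6.png

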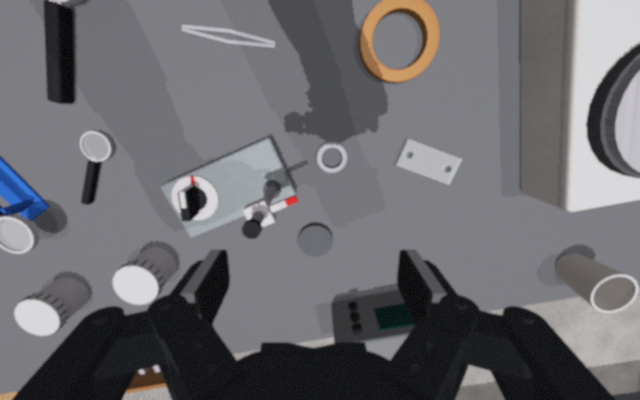

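View pics/w5c.png

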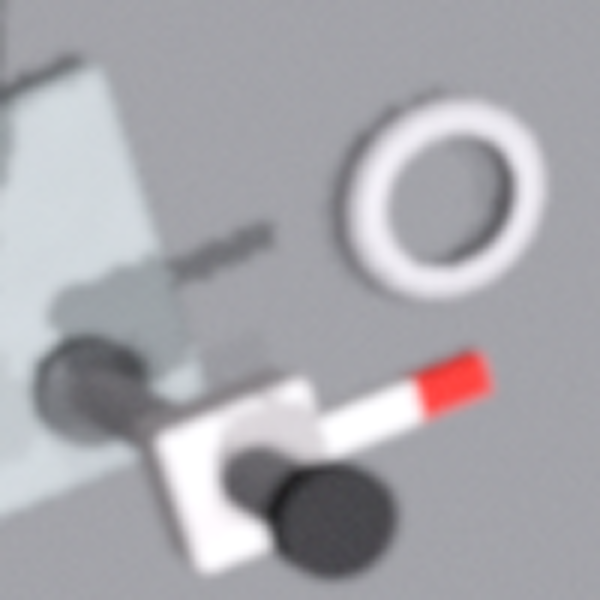

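View pics/w6c.png

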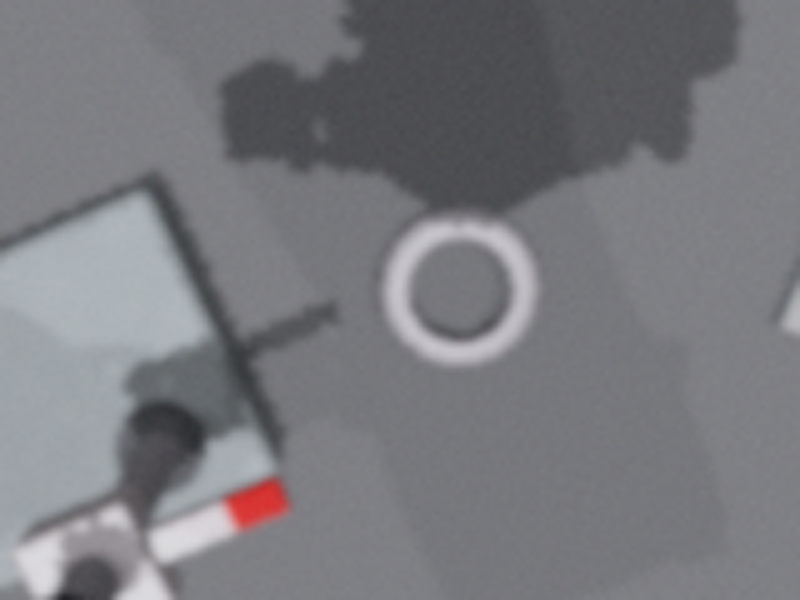

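```bash
cat > tri.py <<'E'
from h import *
from scipy.optimize import least_squares
c5=dict(np.load('c5.npz'));c6=dict(np.load('c6.npz'));cs=optics.calibration('side');ct=optics.calibration('top')
f5=lambda u,v:(380+u/6,80+v/6)
f6=lambda u,v:(240+u/5,100+v/5)
fs=lambda u,v:(300+u/6,110+v/6)
def tri(obs):
    fun=lambda p:np.concatenate([(w2p(c,p)[0]-np.array(uv)) for c,uv in obs])
    o=least_squares(fun,[.6,.2,.1]);return o.x.round(4),o.fun.round(2)
E
python3 -c "
from tri import *
print('w5,w6',tri([(c5,f5(488,370)),(c6,f6(284,494))]))
print('+side',tri([(c5,f5(488,370)),(c6,f6(284,494)),(cs,fs(172,174))]))
print('w5,side',tri([(c5,f5(488,370)),(cs,fs(172,174))]))
print('seat',p2w(c5,f5(445,198),.012),p2w(c6,f6(460,287),.012),p2w(cs,fs(99,292),.012),p2w(ct,(215+132/6,130+345/6),.012))
print('seat tri',tri([(c5,f5(445,198)),(c6,f6(460,287))]))
"
```

```text
w5,w6 (array([0.6102, 0.1811, 0.1434]), array([ 0.02,  0.07, -0.02, -0.07]))
+side (array([0.6107, 0.1813, 0.1417]), array([-0.58,  0.23,  0.25, -0.19, -0.55, -1.15]))
w5,side (array([0.6132, 0.1866, 0.1314]), array([-0.05,  0.22, -0.61, -0.01]))
seat [[0.5937716  0.23369345 0.012     ]] [[0.59357626 0.23451437 0.012     ]] [[0.59444483 0.23046572 0.012     ]] [[0.5935872 0.2312386 0.012    ]]
seat tri (array([0.594 , 0.2346, 0.01  ]), array([-0.01, -0.03,  0.01,  0.03]))
```

Request:
step_arm(deltas="-1 5 33 20 0; -1 6 35 30 0; -1 5 30 35 0; -1 3 20 30 0; -1 2 7 12 0; -1 0 0 0 0; -1 0 0 0 0")

```text
time_s: 11.48
eef_pos: [0.5961, 0.3263, 0.2025]
tcp_rot: [-0.35, -3.112, 0.006]
force: [0.1, -0.5, 0.5]
opening: 1.0
```

```bash
python3 -c "
from h import *
plan([.61,.335,.2],2.935)
np.savez('c7.npz',**optics.calibration('wrist'));im=optics.camera('wrist'); 
cv2.imwrite('pics/w7.png',im)
print(w2p(dict(np.load('c7.npz')),[.611,.181,.143]))
"
```

```text
t 11.47 tcp [0.5961 0.3263 0.2025] q [0.382 0.542 0.325 1.364 0.002 0.606] xyaw 2.9177 zax [-0.0102 -0.0025 -0.9999] F [ 0.1 -0.5  0.5] T [-0.01 -0.01 -0.02] op 1.0
tool delta mm [-11.6  11.5   2.3]
spin (z down) -0.0173 alt 3.1243
[[139.18231495 268.24840099]]
```

View pics/w7.png

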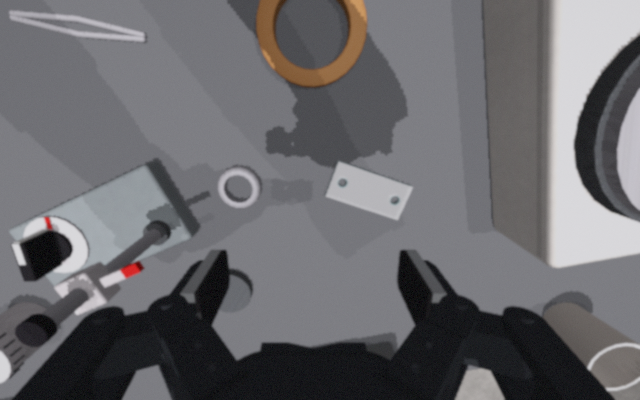

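```bash
python3 -c "
from h import *
im=cv2.imread('pics/w7.png')
crop(im,100,240,180,300,10,'pics/w7c.png')
crop(im,200,150,280,220,8,'pics/w7s.png')
crop(cv2.imread('pics/w5.png'),430,120,490,170,10,'pics/w5d.png')
"
```

View pics/w7c.png

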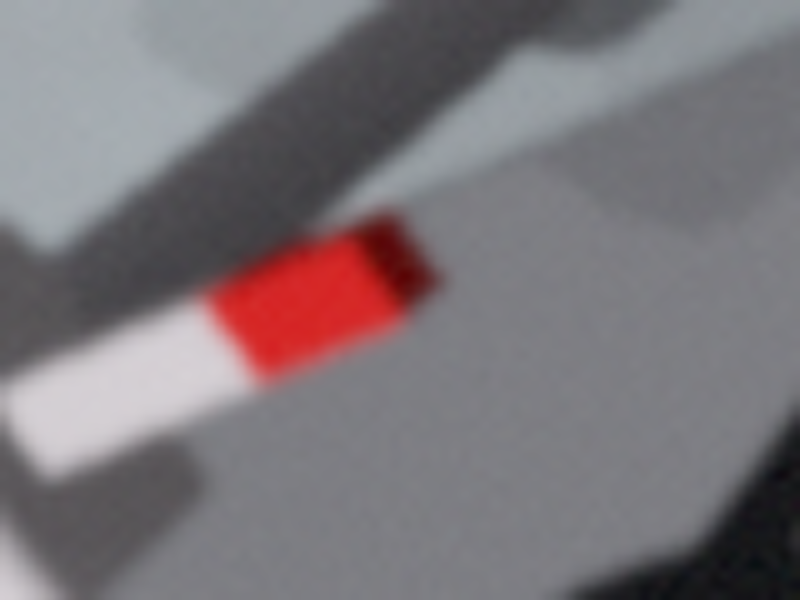

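View pics/w7s.png

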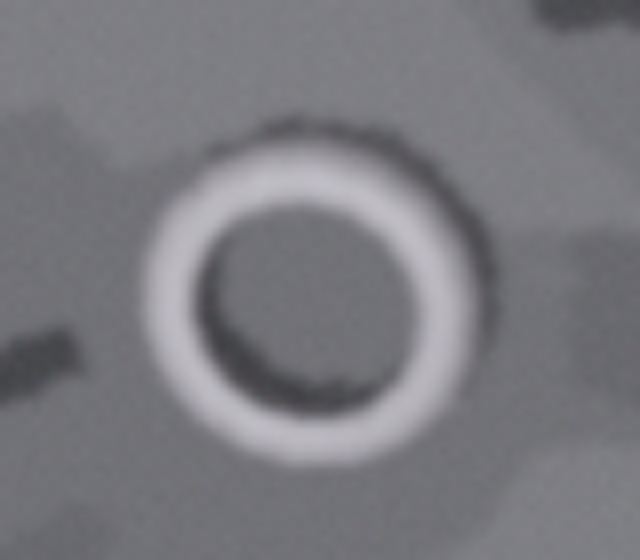

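View pics/w5d.png

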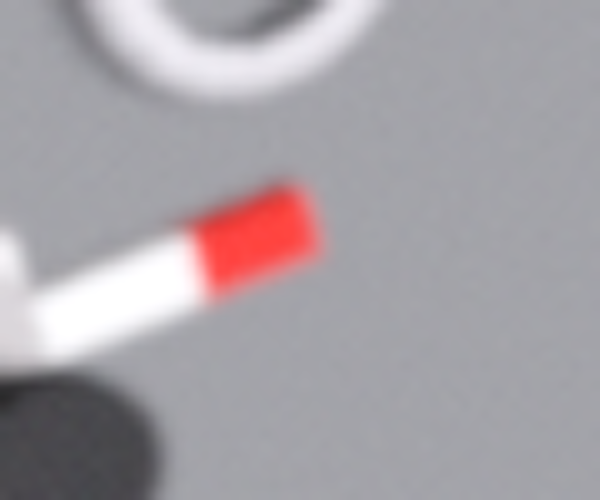

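```bash
python3 -c "
from tri import *
c7=dict(np.load('c7.npz'));f7=lambda u,v:(100+u/10,240+v/10);fd=lambda u,v:(430+u/10,120+v/10)
print('tip 5,7',tri([(c5,fd(311,216)),(c7,f7(381,275))]))
print('tip 5,6,7',tri([(c5,fd(311,216)),(c6,f6(284,494)),(c7,f7(381,275))]))
print('boundary 5,7',tri([(c5,fd(200,264)),(c7,f7(234,340))]))
print('bound 5,6,7',tri([(c5,fd(200,264)),(c6,f6(232,516)),(c7,f7(234,340))]))
print('seat',p2w(c7,(200+311/8,150+302/8),.012))
print('seat tri',tri([(c5,f5(445,198)),(c6,f6(460,287)),(c7,(200+311/8,150+302/8))]))
"
```

```text
tip 5,7 (array([0.61  , 0.1808, 0.1435]), array([-0.01, -0.02,  0.01,  0.01]))
tip 5,6,7 (array([0.61  , 0.1809, 0.1435]), array([ 0.09,  0.02, -0.25, -0.16,  0.1 ,  0.09]))
boundary 5,7 (array([0.6127, 0.1677, 0.1441]), array([-0.05, -0.12,  0.03,  0.08]))
bound 5,6,7 (array([0.6127, 0.1677, 0.1441]), array([ 0.01, -0.08, -0.14, -0.16,  0.09,  0.16]))
seat [[0.59335051 0.23486748 0.012     ]]
seat tri (array([0.5938, 0.2344, 0.0104]), array([ 0.  , -0.11, -0.09, -0.01,  0.07,  0.09]))
```

```bash
python3 -c "
from h import *
c=optics.calibration('top')
g=lambda u,v:(340+u/6,130+v/6)
P=p2w(c,[g(481,179),g(632,428),g(522,250)],[.060,.067,.067]);print(P.round(4)); d=P[0]-P[1];print(yaw(P[2]-P[1]),yaw(d),np.linalg.norm(d))
L=P[0];y=yaw(d);print('grip',L-.082*np.array([np.cos(y),np.sin(y),0]))
plan([.52,-.29,.33],3.64)
"
```

```text
[[ 0.6017 -0.2726  0.06  ]
 [ 0.4798 -0.3181  0.067 ]
 [ 0.5651 -0.2835  0.067 ]]
0.3850876680164609 0.35668528222202117 0.13030284733858877
grip [ 0.52488512 -0.30126071  0.06      ]
t 11.53 tcp [0.5963 0.3264 0.2027] q [0.382 0.542 0.325 1.363 0.002 0.606] xyaw 2.9176 zax [-0.0098 -0.0023 -0.9999] F [ 0.3  0.1 -0.1] T [0.05 0.02 0.  ] op 1.002
tool delta mm [ -61.4 -618.5 -125.1]
spin (z down) -0.7224 alt 2.4192
```

Request:
step_arm(deltas="-1 0 0 -35 -0.14; -1 0 0 -40 -0.15; -1 0 0 -40 -0.15; -1 0 0 -30 -0.15; -1 0 0 0 0")

```text
time_s: 12.15
eef_pos: [0.5991, 0.3224, 0.3593]
tcp_rot: [-0.593, 3.085, 0.001]
force: [0.6, -0.1, -0.3]
opening: 1.001
```

```bash
python3 -c "
from h import *
plan([.53,-.295,.33],3.51)
"
```

```text
t 12.15 tcp [0.5991 0.3224 0.3593] q [ 3.760e-01  5.800e-01  7.730e-01  1.764e+00  1.000e-03 -4.000e-03] xyaw -2.7621 zax [-1.e-04  9.e-04 -1.e+00] F [ 0.6 -0.1 -0.3] T [ 0.03 -0.    0.  ] op 1.001
tool delta mm [ 292.9 -548.    28.8]
spin (z down) 0.0111 alt -3.1305
```

Request:
step_arm(deltas="-1 20 -38 0 0; -1 28 -52 0 0; -1 28 -52 0 0; -1 28 -52 2 0; -1 28 -52 3 0; -1 28 -52 3 0; -1 28 -52 3 0; -1 28 -52 3 0; -1 28 -52 3 0; -1 25 -45 0 0; -1 15 -25 0 0; -1 0 0 0 0")

```text
time_s: 13.65
eef_pos: [0.5172, -0.2909, 0.3356]
tcp_rot: [-0.55, 3.09, -0.0]
force: [0.4, 0.5, -0.2]
opening: 1.0
```

```bash
python3 -c "
from h import *
plan([.525,-.30,.3],3.51)
np.savez('c8.npz',**optics.calibration('wrist'));im=optics.camera('wrist'); 
cv2.imwrite('pics/w8.png',im)
t=optics.camera('top');cv2.imwrite('pics/t8.png',t);s=optics.camera('side');cv2.imwrite('pics/s8.png',s)
crop(t,215,120,345,210,6,'pics/t8c.png'); 
"
```

```text
t 13.65 tcp [ 0.5172 -0.2909  0.3356] q [-0.649  0.349  0.35   1.569  0.002 -1.001] xyaw -2.7892 zax [ 3.1e-03  4.0e-04 -1.0e+00] F [ 0.4  0.5 -0.2] T [ 0.   -0.04 -0.01] op 1.0
tool delta mm [ -4.1 -11.2  35.6]
spin (z down) -0.0161 alt 3.1255
```

View pics/w8.png

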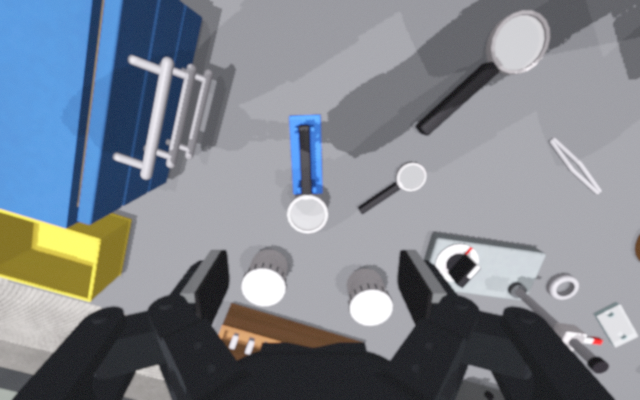

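View pics/t8c.png

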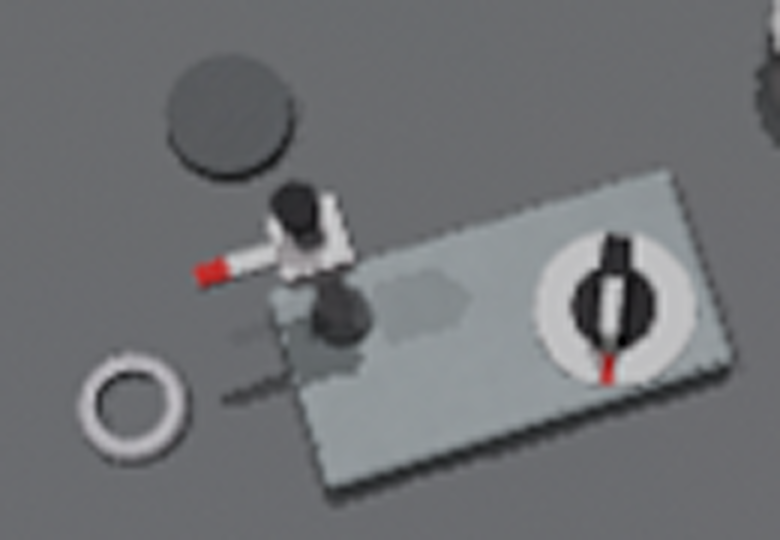

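Request:
step_arm(deltas="-1 -2 -5 25 0; -1 -2 -5 45 0; -1 0 0 45 0; -1 0 0 25 0; -1 0 0 0 0; -1 0 0 0 0")

```text
time_s: 14.55
eef_pos: [0.5296, -0.2877, 0.1968]
tcp_rot: [-0.571, 3.08, -0.006]
force: [0.1, 0.3, 0.5]
opening: 0.996
```

```bash
python3 -c "
from h import *
plan([.525,-.30,.037],3.51)
np.savez('c9.npz',**optics.calibration('wrist'));im=optics.camera('wrist'); 
cv2.imwrite('pics/w9.png',im)
crop(im,240,80,380,260,4,'pics/w9c.png')
im=cv2.imread('pics/w9c.png')[:600];cv2.imwrite('pics/w9c.png',im)
"
```

```text
t 14.55 tcp [ 0.5296 -0.2877  0.1968] q [-0.633  0.37   0.043  1.234  0.004 -1.   ] xyaw -2.7747 zax [ 0.0097 -0.0021 -1.    ] F [0.1 0.3 0.5] T [-0.01  0.02  0.03] op 0.996
tool delta mm [ 10.   -9.  159.8]
spin (z down) -0.0015 alt 3.1401
```

View pics/w9.png

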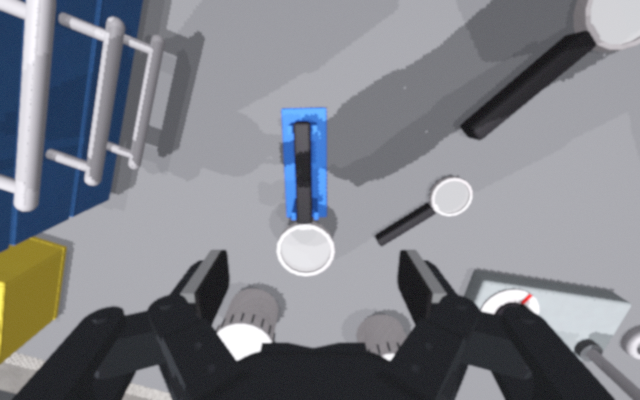

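```bash
python3 -c "
from h import *
im=cv2.imread('pics/w9.png')
crop(im,260,100,350,190,6,'pics/w9a.png');crop(im,260,195,350,285,6,'pics/w9b.png')
"
```

```text
(no output)
```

View pics/w9a.png

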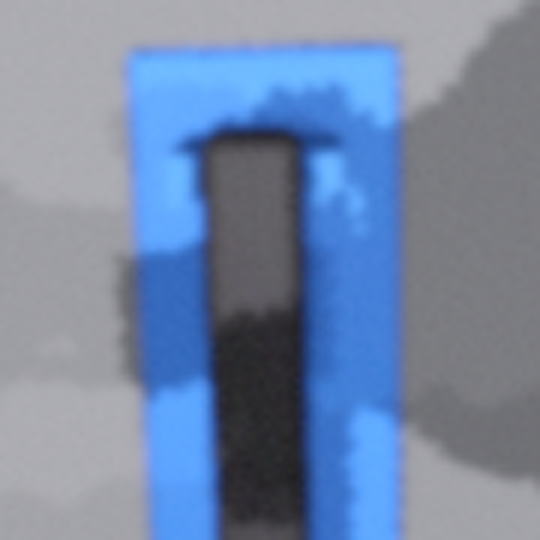

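View pics/w9b.png

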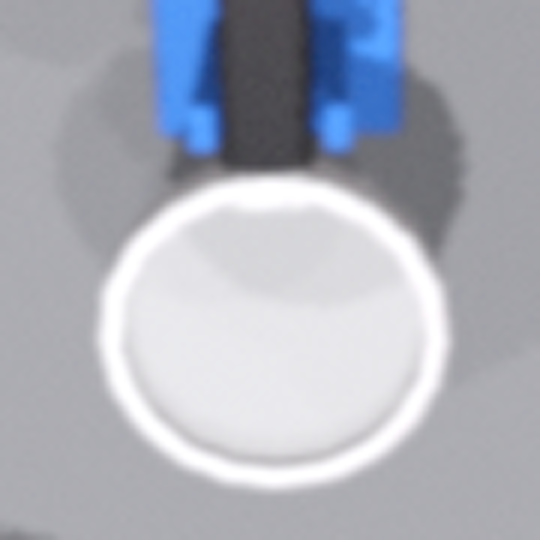

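```bash
python3 -c "
from h import *
c=dict(np.load('c9.npz'))
a=lambda u,v:(260+u/6,100+v/6); b=lambda u,v:(260+u/6,195+v/6)
P=p2w(c,[b(275,331),a(253,137),a(255,180),a(261,520),b(266.5,50),b(270,155)],[.059,.067,.067,.067,.067,.067]);print(P.round(4))
d=P[5]-P[1];print('handle yaw',yaw(P[5]-P[2]),yaw(P[0]-P[1]),np.linalg.norm((P[0]-P[1])[:2]))
h=yaw(P[0]-P[1]);u=np.array([np.cos(h),np.sin(h),0])
E=P[1]+.051*u; G=P[0]-.082*u; print('grip from end',E,'from lens',G)
for q in P[1:]: print(np.cross(u[:2],(q-P[0])[:2])*1000)
g=(E+G)/2
plan([g[0],g[1],.037],h+np.pi)
"
```

```text
[[ 0.6029 -0.2691  0.059 ]
 [ 0.4782 -0.3192  0.067 ]
 [ 0.4841 -0.3167  0.067 ]
 [ 0.5345 -0.297   0.067 ]
 [ 0.5503 -0.2901  0.067 ]
 [ 0.5677 -0.283   0.067 ]]
handle yaw 0.3831936246032418 0.38177845262866644 0.13432898351168268
grip from end [ 0.52555227 -0.30019131  0.067     ] from lens [ 0.52678557 -0.29969617  0.059     ]
0.0
0.13205982417240775
-0.338006818482648
0.13100523007408826
0.2596763673839344
t 14.6 tcp [ 0.5296 -0.2878  0.1969] q [-0.633  0.37   0.043  1.234  0.004 -1.   ] xyaw -2.7747 zax [ 0.0099 -0.0021 -0.9999] F [-0.4 -0.2 -0. ] T [ 0.05  0.06 -0.01] op 0.998
tool delta mm [  8.9  -9.2 159.9]
spin (z down) -0.0149 alt 3.1267<string>:9: DeprecationWarning: Arrays of 2-dimensional vectors are deprecated. Use arrays of 3-dimensional vectors instead. (deprecated in NumPy 2.0)
```

Request:
step_arm(deltas="-1 4.5 -4.5 20 -0.015; -1 4.5 -4.5 35 0; -1 0 0 35 0; -1 0 0 25 0; -1 0 0 10 0; -1 0 0 0 0")

```text
time_s: 15.35
eef_pos: [0.5334, -0.3042, 0.0801]
tcp_rot: [-0.595, 3.062, -0.029]
force: [0.1, 0.4, 0.4]
opening: 1.0
```

```bash
python3 -c "
from h import *
plan([.5262,-.3,.037],.382+np.pi)
"
```

```text
t 15.35 tcp [ 0.5334 -0.3042  0.0801] q [-0.651  0.447 -0.14   0.956  0.005 -1.035] xyaw -2.7576 zax [ 0.0258 -0.0139 -0.9996] F [0.1 0.4 0.4] T [-0.07 -0.03  0.01] op 1.0
tool delta mm [ 5.9  7.5 42.9]
spin (z down) 0.002 alt -3.1396
```

Request:
step_arm(deltas="-1 3 4 0 0; -1 3 3.5 0 0; -1 0 0 10 0; -1 0 0 10 0; -1 0 0 10 0; -1 0 0 8 0; -1 0 0 0 0")

```text
time_s: 16.23
eef_pos: [0.5271, -0.3008, 0.0423]
tcp_rot: [-0.594, 3.058, -0.034]
force: [-0.7, 0.3, 0.3]
opening: 0.999
```

```bash
python3 -c "
from h import *
plan([.5262,-.3,.037],.382+np.pi)
cv2.imwrite('pics/w10.png',optics.camera('wrist'))
"
```

```text
t 16.23 tcp [ 0.5271 -0.3008  0.0423] q [-0.653  0.466 -0.213  0.859  0.005 -1.037] xyaw -2.7575 zax [ 0.0295 -0.0167 -0.9994] F [-0.7  0.3  0.3] T [-0.03 -0.01  0.01] op 0.999
tool delta mm [0.6 1.2 5.2]
spin (z down) 0.0021 alt -3.1395
```

View pics/w10.png

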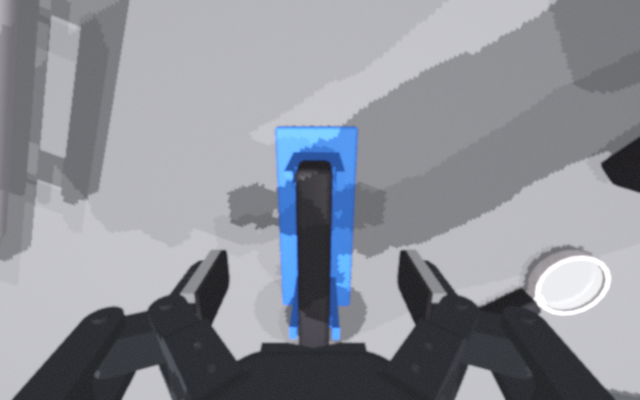

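Request:
step_arm(deltas="-1 0 0 -40 0; -1 0 0 0 0; -1 0 0 0 0")

```text
time_s: 16.65
eef_pos: [0.5261, -0.3003, 0.0833]
tcp_rot: [-0.594, 3.058, -0.034]
force: [-0.2, 0.3, -0.3]
opening: 1.001
```

```bash
python3 -c "
from h import *
plan([.5262,-.3,.037],.382+np.pi)
"
```

```text
t 16.65 tcp [ 0.5261 -0.3003  0.0833] q [-0.653  0.426 -0.164  0.947  0.005 -1.037] xyaw -2.7575 zax [ 0.0295 -0.0168 -0.9994] F [-0.2  0.3 -0.3] T [0.   0.01 0.01] op 1.001
tool delta mm [ 0.7  1.5 46.3]
spin (z down) 0.0021 alt -3.1395
```

Request:
step_arm(deltas="-1 0 0 -40 0; -1 0 0 -40 0; -1 0 0 -40 0; -1 0 0 0 0; -1 0 0 0 0")

```text
time_s: 17.27
eef_pos: [0.5209, -0.2971, 0.2018]
tcp_rot: [-0.595, 3.063, -0.026]
force: [0.1, -0.5, -0.2]
opening: 0.997
```

```bash
python3 -c "
from h import *
plan([.5262,-.3,.037],.382+np.pi)
"
```

```text
t 17.27 tcp [ 0.5209 -0.2971  0.2018] q [-0.655  0.348  0.022  1.219  0.005 -1.038] xyaw -2.7576 zax [ 0.0239 -0.0125 -0.9996] F [ 0.1 -0.5 -0.2] T [ 0.03  0.02 -0.01] op 0.997
tool delta mm [ -1.   -1.3 164.9]
spin (z down) 0.002 alt -3.1396
```

Request:
step_arm(deltas="-1 0 0 -60 0; -1 0 0 -60 0; -1 0 0 -60 0; -1 0 0 -15 0; -1 0 0 0 0; -1 0 0 0 0")

```text
time_s: 18.02
eef_pos: [0.5143, -0.2933, 0.3889]
tcp_rot: [-0.597, 3.077, -0.001]
force: [0.5, -0.0, -0.4]
opening: 1.003
```

```bash
python3 -c "
from h import *
plan([.5262,-.3,.037],.382+np.pi)
"
```

```text
t 18.02 tcp [ 0.5143 -0.2933  0.3889] q [-0.656  0.368  0.509  1.707  0.005 -1.04 ] xyaw -2.758 zax [ 7.e-03  5.e-04 -1.e+00] F [ 0.5 -0.  -0.4] T [0.04 0.04 0.01] op 1.003
tool delta mm [ -6.2  -9.9 352. ]
spin (z down) 0.0015 alt -3.14
```

Request:
step_arm(deltas="-1 -6 -10 0 0; -1 0 0 0 0; -1 0 0 60 0; -1 0 0 0 0; -1 0 0 60 0; -1 0 0 0 0; -1 0 0 60 0; -1 0 0 0 0; -1 0 0 60 0; -1 0 0 0 0")

```text
time_s: 19.27
eef_pos: [0.5356, -0.3081, 0.1745]
tcp_rot: [-0.595, 3.061, -0.03]
force: [-0.2, -0.2, 1.1]
opening: 1.001
```

```bash
python3 -c "
from h import *
plan([.5262,-.3,.037],.382+np.pi)
"
```

```text
t 19.27 tcp [ 0.5356 -0.3081  0.1745] q [-0.654  0.392  0.019  1.168  0.005 -1.038] xyaw -2.7576 zax [ 0.0263 -0.0142 -0.9996] F [-0.2 -0.2  1.1] T [ 0.04  0.03 -0.02] op 1.001
tool delta mm [  8.4  14.2 137.1]
spin (z down) 0.002 alt -3.1396
```

Request:
step_arm(deltas="-1 0 0 -60 0; -1 0 0 -60 0; -1 0 0 -60 0; -1 0 0 -20 0; -1 0 0 0 0; -1 0 0 0 0; -1 0 0 45 0; -1 0 0 0 0; -1 0 0 0 0; -1 0 0 45 0; -1 0 0 0 0; -1 0 0 0 0")

```text
time_s: 20.78
eef_pos: [0.5555, -0.3242, 0.3442]
tcp_rot: [-0.581, 2.989, -0.15]
force: [-0.2, -0.3, 1.4]
opening: 1.001
```

```bash
python3 -c "
from h import *
plan([.5262,-.3,.037],.382+np.pi)
"
```

```text
t 20.77 tcp [ 0.5555 -0.3242  0.3442] q [-0.655  0.332  0.337  1.44   0.005 -1.039] xyaw -2.7535 zax [ 0.1101 -0.0785 -0.9908] F [-0.2 -0.3  1.4] T [0.04 0.13 0.04] op 1.001
tool delta mm [ 40.3  68.1 299.2]
spin (z down) 0.0061 alt -3.1355
```

Request:
step_arm(deltas="-1 0 0 -40 0; -1 0 0 -40 0; -1 0 0 0 0; -1 0 0 0 0")

```text
time_s: 21.28
eef_pos: [0.5478, -0.3188, 0.435]
tcp_rot: [-0.579, 2.979, -0.165]
force: [0.5, -0.1, 0.5]
opening: 1.0
```

```bash
python3 -c "
from h import *
plan([.5262,-.3,.037],.382+np.pi)
"
```

```text
t 21.27 tcp [ 0.5478 -0.3188  0.435 ] q [-0.656  0.351  0.59   1.66   0.005 -1.039] xyaw -2.7528 zax [ 0.1205 -0.0866 -0.9889] F [ 0.5 -0.1  0.5] T [0.05 0.11 0.07] op 1.0
tool delta mm [ 44.4  75.2 389.4]
spin (z down) 0.0068 alt -3.1348
```

Request:
step_arm(deltas="-1 0 0 -40 0; -1 0 0 -40 0; -1 0 0 0 0; -1 0 0 0 0")

```text
time_s: 21.78
eef_pos: [0.5377, -0.3116, 0.5131]
tcp_rot: [-0.579, 2.983, -0.16]
force: [1.0, 0.1, -0.2]
opening: 0.997
```

```bash
python3 -c "
from h import *
plan([.5262,-.3,.037],.382+np.pi)
"
```

```text
t 21.77 tcp [ 0.5377 -0.3116  0.5131] q [-0.657  0.442  0.948  1.933  0.005 -1.04 ] xyaw -2.7531 zax [ 0.1169 -0.0838 -0.9896] F [ 1.   0.1 -0.2] T [ 0.11  0.1  -0.01] op 0.997
tool delta mm [ 42.9  72.8 468.8]
spin (z down) 0.0065 alt -3.1351
```

Request:
step_arm(deltas="-1 0 0 40 0; -1 0 0 0 0; -1 0 0 0 0")

```text
time_s: 22.15
eef_pos: [0.5414, -0.3143, 0.4688]
tcp_rot: [-0.58, 2.988, -0.151]
force: [0.8, 0.4, 0.5]
opening: 1.004
```

```bash
python3 -c "
from h import *
plan([.5262,-.3,.037],.382+np.pi)
"
```

```text
t 22.15 tcp [ 0.5414 -0.3143  0.4688] q [-0.656  0.385  0.732  1.781  0.005 -1.04 ] xyaw -2.7537 zax [ 0.1109 -0.0792 -0.9907] F [0.8 0.4 0.5] T [0.13 0.1  0.  ] op 1.004
tool delta mm [ 40.3  68.4 424.9]
spin (z down) 0.0059 alt -3.1357
```

Request:
step_arm(deltas="-1 0 0 -60 0")

```text
time_s: 22.28
eef_pos: [0.5349, -0.3096, 0.5066]
tcp_rot: [-0.584, 3.007, -0.12]
force: [2.2, -2.2, 2.3]
opening: 1.0
```

```bash
cat > q.py <<'E'
from h import *
s,M=pose();q=s['qpos'];print('t',round(s['time_s'],3),'p',round(q[1]-q[2]+q[3]-np.pi/2,4),'q',q.round(3),'qd',s['qd'].round(2),'pos',s['eef_pos'].round(4),'z',M[:,2].round(4))
E
python3 q.py
```

```text
t 22.275 p -0.109 q [-0.657  0.471  0.983  1.975  0.005 -1.04 ] qd [-0.01  0.64  2.61  1.6  -0.   -0.  ] pos [ 0.5349 -0.3096  0.5066] z [ 0.0892 -0.0625 -0.9941]
```

Request:
step_arm(deltas="-1 0 0 60 0")

```text
time_s: 22.4
eef_pos: [0.5489, -0.32, 0.4882]
tcp_rot: [-0.576, 2.964, -0.189]
force: [2.4, -1.4, 3.9]
opening: 1.001
```

```bash
python3 q.py
```

```text
t 22.4 p -0.1707 q [-0.656  0.395  0.796  1.8    0.005 -1.04 ] qd [ 0.   -0.56 -2.88 -1.79  0.    0.  ] pos [ 0.5489 -0.32    0.4882] z [ 0.1376 -0.0997 -0.9854]
```

Request:
step_arm(deltas="-1 0 0 60 0")

```text
time_s: 22.52
eef_pos: [0.5611, -0.3292, 0.4336]
tcp_rot: [-0.574, 2.954, -0.203]
force: [1.0, -0.2, -1.5]
opening: 0.998
```

```bash
python3 q.py
```

```text
t 22.525 p -0.1837 q [-0.656  0.352  0.58   1.616  0.005 -1.039] qd [ 0.   -0.39 -1.39 -1.4  -0.    0.  ] pos [ 0.5611 -0.3292  0.4336] z [ 0.1477 -0.1076 -0.9832]
```

Request:
step_arm(deltas="-1 0 0 0 0")

```text
time_s: 22.65
eef_pos: [0.5606, -0.3288, 0.4314]
tcp_rot: [-0.574, 2.958, -0.197]
force: [-0.8, -0.2, -0.9]
opening: 0.999
```

```bash
python3 q.py
```

```text
t 22.65 p -0.1785 q [-0.656  0.354  0.579  1.617  0.005 -1.039] qd [-0.   -0.01  0.25  0.06 -0.    0.  ] pos [ 0.5606 -0.3288  0.4314] z [ 0.1437 -0.1044 -0.9841]
```

Request:
step_arm(deltas="-1 0 0 0 0")

```text
time_s: 22.78
eef_pos: [0.5611, -0.3292, 0.4358]
tcp_rot: [-0.574, 2.954, -0.203]
force: [0.2, -0.3, 0.0]
opening: 0.999
```

```bash
python3 q.py
```

```text
t 22.775 p -0.1841 q [-0.656  0.353  0.588  1.622  0.005 -1.039] qd [-0.    0.01  0.    0.01  0.    0.  ] pos [ 0.5611 -0.3292  0.4358] z [ 0.1481 -0.1078 -0.9831]
```

Request:
step_arm(deltas="-1 0 0 5 0; -1 0 0 12 0; -1 0 0 22 0; -1 0 0 32 0; -1 0 0 42 0; -1 0 0 0 0; -1 0 0 0 0")

```text
time_s: 23.65
eef_pos: [0.5818, -0.3445, 0.3323]
tcp_rot: [-0.571, 2.942, -0.222]
force: [0.8, 0.3, 0.7]
opening: 1.001
```

```bash
python3 q.py
```

```text
t 23.65 p -0.2013 q [-0.655  0.338  0.304  1.336  0.005 -1.038] qd [-0.    0.01 -0.02  0.   -0.    0.  ] pos [ 0.5818 -0.3445  0.3323] z [ 0.1614 -0.1181 -0.9798]
```

Request:
step_arm(deltas="-1 0 0 -50 0; -1 0 0 -35 0; -1 0 0 -20 0; -1 0 0 -10 0; -1 0 0 -5 0; -1 0 0 0 0")

```text
time_s: 24.4
eef_pos: [0.5616, -0.3297, 0.4663]
tcp_rot: [-0.569, 2.929, -0.241]
force: [0.4, -0.3, -1.4]
opening: 1.002
```

```bash
python3 q.py
```

```text
t 24.4 p -0.2186 q [-0.656  0.347  0.652  1.657  0.005 -1.039] qd [-0.   -0.    0.01  0.    0.   -0.  ] pos [ 0.5616 -0.3297  0.4663] z [ 0.1748 -0.1284 -0.9762]
```

Request:
step_arm(deltas="-1 0 0 50 0; -1 0 0 35 0; -1 0 0 20 0; -1 0 0 10 0; -1 0 0 5 0; -1 0 0 0 0")

```text
time_s: 25.15
eef_pos: [0.5835, -0.3458, 0.3471]
tcp_rot: [-0.568, 2.927, -0.244]
force: [0.0, 0.2, 0.9]
opening: 0.997
```

```bash
python3 q.py
```

```text
t 25.15 p -0.2215 q [-0.655  0.327  0.321  1.343  0.005 -1.038] qd [-0.   -0.01  0.01  0.    0.    0.  ] pos [ 0.5835 -0.3458  0.3471] z [ 0.177  -0.1302 -0.9756]
```

Request:
step_arm(deltas="-1 0 0 -5 0; -1 0 0 -12 0; -1 0 0 -22 0; -1 0 0 -32 0; -1 0 0 -42 0; -1 0 0 0 0; -1 0 0 0 0")

```text
time_s: 26.02
eef_pos: [0.5624, -0.3303, 0.4702]
tcp_rot: [-0.567, 2.918, -0.257]
force: [-0.6, 0.5, 0.5]
opening: 1.003
```

```bash
python3 q.py
```

```text
t 26.025 p -0.2337 q [-0.656  0.337  0.643  1.643  0.005 -1.039] qd [ 0.   -0.02  0.04  0.02  0.    0.  ] pos [ 0.5624 -0.3303  0.4702] z [ 0.1864 -0.1374 -0.9728]
```

Request:
step_arm(deltas="-1 25 43 0 0; -1 25 43 0 0; -1 0 0 0 0; -1 0 0 0 0")

```text
time_s: 26.52
eef_pos: [0.4844, -0.2698, 0.4403]
tcp_rot: [-0.567, 2.924, -0.248]
force: [0.5, -0.7, 0.6]
opening: 0.997
```

```bash
python3 q.py
```

```text
t 26.525 p -0.2252 q [-0.656  0.106  0.269  1.508  0.005 -1.038] qd [ 0.   -0.02 -0.04  0.01  0.    0.  ] pos [ 0.4844 -0.2698  0.4403] z [ 0.1799 -0.1325 -0.9747]
```

Request:
step_arm(deltas="-1 -25 -43 0 0; -1 0 0 0 0; -1 0 0 0 0")

```text
time_s: 26.9
eef_pos: [0.525, -0.3017, 0.4488]
tcp_rot: [-0.567, 2.928, -0.243]
force: [0.1, 0.0, 0.2]
opening: 1.001
```

```bash
python3 q.py
```

```text
t 26.9 p -0.221 q [-0.656  0.223  0.433  1.56   0.005 -1.039] qd [-0.    0.04  0.02 -0.02 -0.    0.  ] pos [ 0.525  -0.3017  0.4488] z [ 0.1766 -0.13   -0.9757]
```

Request:
step_arm(deltas="-1 0 0 -60 0")

```text
time_s: 27.02
eef_pos: [0.5124, -0.2925, 0.4976]
tcp_rot: [-0.57, 2.943, -0.221]
force: [0.4, -0.9, 0.8]
opening: 1.001
```

```bash
python3 q.py
```

```text
t 27.025 p -0.2 q [-0.657  0.258  0.615  1.727  0.005 -1.039] qd [-0.01  0.22  1.83  1.38  0.   -0.01] pos [ 0.5124 -0.2925  0.4976] z [ 0.1602 -0.1175 -0.9801]
```

Request:
step_arm(deltas="-1 0 0 -20 0")

```text
time_s: 27.15
eef_pos: [0.5085, -0.2896, 0.521]
tcp_rot: [-0.57, 2.939, -0.226]
force: [1.1, -0.9, 1.6]
opening: 0.998
```

```bash
python3 q.py
```

```text
t 27.15 p -0.2049 q [-0.657  0.274  0.7    1.793  0.005 -1.04 ] qd [-0.    0.19  0.48  0.46  0.   -0.  ] pos [ 0.5085 -0.2896  0.521 ] z [ 0.1641 -0.1204 -0.9791]
```

Request:
step_arm(deltas="-1 0 0 0 0")

```text
time_s: 27.28
eef_pos: [0.5087, -0.2898, 0.5224]
tcp_rot: [-0.569, 2.937, -0.229]
force: [0.9, 0.6, -0.5]
opening: 1.002
```

```bash
python3 q.py
```

```text
t 27.275 p -0.2078 q [-0.657  0.273  0.702  1.793  0.005 -1.04 ] qd [ 0.   -0.02  0.   -0.    0.   -0.  ] pos [ 0.5087 -0.2898  0.5224] z [ 0.1663 -0.1221 -0.9785]
```

Request:
step_arm(deltas="-1 0 0 60 0")

```text
time_s: 27.4
eef_pos: [0.5207, -0.2986, 0.4694]
tcp_rot: [-0.567, 2.927, -0.245]
force: [1.1, -1.6, -0.1]
opening: 1.003
```

```bash
python3 q.py
```

```text
t 27.4 p -0.2222 q [-0.657  0.228  0.492  1.613  0.005 -1.039] qd [ 0.   -0.3  -1.88 -1.49 -0.    0.  ] pos [ 0.5207 -0.2986  0.4694] z [ 0.1775 -0.1307 -0.9754]
```

Request:
step_arm(deltas="-1 0 0 -50 0")

```text
time_s: 27.52
eef_pos: [0.4888, -0.2743, 0.4561]
tcp_rot: [-0.585, 3.023, -0.095]
force: [-5.3, 3.5, -17.4]
opening: 1.002
```

```bash
python3 q.py
```

```text
t 27.525 p -0.0864 q [-0.657  0.266  0.533  1.751  0.005 -1.04 ] qd [-0.01  0.32  1.98  1.35  0.   -0.  ] pos [ 0.4888 -0.2743  0.4561] z [ 0.0714 -0.0488 -0.9963]
```

Request:
step_arm(deltas="-1 0 0 -10 0")

```text
time_s: 27.65
eef_pos: [0.4821, -0.269, 0.4578]
tcp_rot: [-0.588, 3.038, -0.07]
force: [1.7, -1.1, 2.3]
opening: 0.999
```

```bash
python3 q.py
```

```text
t 27.65 p -0.0651 q [-0.657  0.27   0.545  1.781  0.005 -1.04 ] qd [ 0.    0.12 -0.52  0.15  0.   -0.  ] pos [ 0.4821 -0.269   0.4578] z [ 0.0545 -0.0358 -0.9979]
```

Request:
step_arm(deltas="-1 0 0 0 0")

```text
time_s: 27.78
eef_pos: [0.4808, -0.2681, 0.4536]
tcp_rot: [-0.589, 3.043, -0.061]
force: [0.1, 0.2, 0.5]
opening: 1.001
```

```bash
python3 q.py
```

```text
t 27.775 p -0.0568 q [-0.657  0.271  0.536  1.779  0.005 -1.04 ] qd [ 0.   -0.05 -0.04 -0.01  0.    0.  ] pos [ 0.4808 -0.2681  0.4536] z [ 0.048  -0.0308 -0.9984]
```

Request:
step_arm(deltas="-1 0 0 35 0")

```text
time_s: 27.9
eef_pos: [0.4845, -0.2707, 0.4222]
tcp_rot: [-0.588, 3.036, -0.073]
force: [0.5, -1.1, -0.1]
opening: 1.005
```

Request:
step_arm(deltas="-1 0 0 -25 0; -1 0 0 -5 0; -1 0 0 0 0")

```text
time_s: 28.28
eef_pos: [0.483, -0.2696, 0.4491]
tcp_rot: [-0.588, 3.037, -0.071]
force: [-0.0, 0.6, 0.1]
opening: 0.998
```

```bash
python3 q.py
```

```text
t 28.275 p -0.0652 q [-0.657  0.264  0.514  1.755  0.005 -1.04 ] qd [ 0.   -0.02  0.05 -0.01  0.   -0.  ] pos [ 0.483  -0.2696  0.4491] z [ 0.0546 -0.0358 -0.9979]
```

Request:
step_arm(deltas="-1 0 0 60 0; -1 0 0 -25 0; -1 0 0 -5 0; -1 0 0 0 0")

```text
time_s: 28.78
eef_pos: [0.4781, -0.2656, 0.4043]
tcp_rot: [-0.592, 3.056, -0.039]
force: [0.3, -0.1, 0.9]
opening: 1.003
```

```bash
python3 q.py
```

```text
t 28.775 p -0.0377 q [-0.657  0.244  0.375  1.664  0.005 -1.039] qd [ 0.   -0.03  0.05 -0.01  0.    0.  ] pos [ 0.4781 -0.2656  0.4043] z [ 0.0328 -0.0191 -0.9993]
```

Request:
step_arm(deltas="-1 0 0 60 0; -1 0 0 -30 0; -1 0 0 -5 0; -1 0 0 0 0")

```text
time_s: 29.28
eef_pos: [0.4742, -0.2623, 0.3691]
tcp_rot: [-0.594, 3.068, -0.018]
force: [0.1, -0.1, 0.4]
opening: 1.0
```

```bash
python3 q.py
```

```text
t 29.275 p -0.0197 q [-0.656  0.234  0.274  1.591  0.005 -1.039] qd [ 0.   -0.03  0.07 -0.01  0.    0.  ] pos [ 0.4742 -0.2623  0.3691] z [ 0.0187 -0.0081 -0.9998]
```

Request:
step_arm(deltas="-1 0 0 60 0; -1 0 0 -35 0; -1 0 0 -8 0; -1 0 0 0 0")

```text
time_s: 29.78
eef_pos: [0.4706, -0.2594, 0.3444]
tcp_rot: [-0.596, 3.076, -0.003]
force: [-0.1, -0.7, -0.2]
opening: 0.999
```

```bash
python3 q.py; python3 -c "
from h import *
plan([.5262,-.3,.037],.382+np.pi)
plan([.5262,-.3,.10],.382+np.pi)"
```

```text
t 29.775 p -0.007 q [-0.656  0.229  0.207  1.543  0.005 -1.039] qd [ 0.   -0.03  0.08 -0.01  0.    0.  ] pos [ 0.4706 -0.2594  0.3444] z [ 8.6e-03 -3.0e-04 -1.0e+00]
t 29.77 tcp [ 0.4706 -0.2594  0.3444] q [-0.656  0.229  0.207  1.543  0.005 -1.039] xyaw -2.7588 zax [ 8.6e-03 -3.0e-04 -1.0e+00] F [-0.1 -0.7 -0.2] T [-0.07 -0.06 -0.  ] op 0.999
tool delta mm [-34.  -57.3 307.9]
spin (z down) 0.0008 alt -3.1408
t 29.77 tcp [ 0.4706 -0.2594  0.3444] q [-0.656  0.229  0.207  1.543  0.005 -1.039] xyaw -2.7588 zax [ 8.6e-03 -3.0e-04 -1.0e+00] F [-0.1 -0.7 -0.2] T [-0.07 -0.06 -0.  ] op 0.999
tool delta mm [-34.5 -57.5 244.9]
spin (z down) 0.0008 alt -3.1408
```

Request:
step_arm(deltas="-1 -4 -7 15 0; -1 -5 -8 28 0; -1 -5 -8 30 0; -1 -5 -8 30 0; -1 -5 -8 30 0; -1 -4 -7 30 0; -1 -3 -6 30 0; -1 -2 -4 30 0; -1 0 0 22 0; -1 0 0 14 0; -1 0 0 8 0; -1 0 0 0 0")

```text
time_s: 31.28
eef_pos: [0.5607, -0.3274, 0.0863]
tcp_rot: [-0.587, 3.033, -0.078]
force: [-0.5, -0.4, 0.6]
opening: 0.999
```

```bash
python3 q.py; python3 -c "
from h import *
plan([.5262,-.3,.037],.382+np.pi)"
```

```text
t 31.275 p -0.072 q [-0.654  0.471 -0.086  0.942  0.005 -1.036] qd [ 0.   -0.01  0.02 -0.    0.   -0.  ] pos [ 0.5607 -0.3274  0.0863] z [ 0.0601 -0.0399 -0.9974]
t 31.27 tcp [ 0.5607 -0.3274  0.0863] q [-0.654  0.471 -0.086  0.942  0.005 -1.036] xyaw -2.758 zax [ 0.0601 -0.0399 -0.9974] F [-0.5 -0.4  0.6] T [-0.    0.01  0.03] op 0.999
tool delta mm [23.7 41.1 46. ]
spin (z down) 0.0016 alt -3.14
```

Request:
step_arm(deltas="-1 12 20 0 0; -1 12 20 0 0; -1 0 0 0 0; -1 0 0 0 0")

```text
time_s: 31.78
eef_pos: [0.5266, -0.3016, 0.0876]
tcp_rot: [-0.586, 3.026, -0.09]
force: [0.2, 0.2, 0.0]
opening: 1.002
```

```bash
python3 q.py
```

```text
t 31.775 p -0.0822 q [-0.655  0.388 -0.214  0.886  0.005 -1.037] qd [ 0.   -0.01 -0.    0.01 -0.    0.  ] pos [ 0.5266 -0.3016  0.0876] z [ 0.0682 -0.0461 -0.9966]
```

Request:
step_arm(deltas="-1 0 0 -60 0; -1 0 0 -60 0; -1 0 0 0 0; -1 0 0 0 0")

```text
time_s: 32.28
eef_pos: [0.5212, -0.2985, 0.212]
tcp_rot: [-0.585, 3.023, -0.095]
force: [0.4, 0.2, -0.8]
opening: 1.0
```

```bash
python3 q.py
```

```text
t 32.275 p -0.0869 q [-0.656  0.296 -0.03   1.159  0.005 -1.038] qd [ 0.   -0.02  0.05  0.01  0.    0.  ] pos [ 0.5212 -0.2985  0.212 ] z [ 0.0718 -0.049  -0.9962]
```

Request:
step_arm(deltas="-1 0 0 60 0; -1 0 0 -40 0; -1 0 0 -5 0; -1 0 0 0 0")

```text
time_s: 32.78
eef_pos: [0.5159, -0.2945, 0.1842]
tcp_rot: [-0.587, 3.037, -0.071]
force: [0.3, 0.3, 0.6]
opening: 0.998
```

```bash
python3 q.py
```

```text
t 32.775 p -0.0659 q [-0.656  0.312 -0.074  1.119  0.005 -1.038] qd [ 0.   -0.01  0.03 -0.02  0.    0.  ] pos [ 0.5159 -0.2945  0.1842] z [ 0.0552 -0.0362 -0.9978]
```

Request:
step_arm(deltas="-1 0 0 60 0; -1 0 0 -60 0; -1 0 0 -10 0; -1 0 0 0 0")

```text
time_s: 33.28
eef_pos: [0.5061, -0.2871, 0.1763]
tcp_rot: [-0.59, 3.057, -0.037]
force: [0.5, -0.3, 0.0]
opening: 1.002
```

```bash
python3 q.py
```

```text
t 33.275 p -0.0364 q [-0.657  0.317 -0.086  1.132  0.005 -1.038] qd [ 0.   -0.02  0.04 -0.02  0.   -0.  ] pos [ 0.5061 -0.2871  0.1763] z [ 0.0319 -0.0182 -0.9993]
```

Request:
step_arm(deltas="-1 0 0 60 0; -1 0 0 -60 0; -1 0 0 -10 0; -1 0 0 0 0; -1 0 0 60 0; -1 0 0 -60 0; -1 0 0 -10 0; -1 0 0 0 0")

```text
time_s: 34.28
eef_pos: [0.4912, -0.2758, 0.1672]
tcp_rot: [-0.595, 3.083, 0.009]
force: [-0.2, -0.2, 0.6]
opening: 0.999
```

```bash
python3 q.py; python3 -c "
from h import *
plan([.5262,-.3,.037],.382+np.pi)"
```

```text
t 34.275 p 0.0031 q [-0.657  0.319 -0.104  1.15   0.005 -1.038] qd [ 0.   -0.02  0.05 -0.03 -0.    0.  ] pos [ 0.4912 -0.2758  0.1672] z [ 7.e-04  6.e-03 -1.e+00]
t 34.27 tcp [ 0.4912 -0.2758  0.1672] q [-0.657  0.319 -0.104  1.15   0.005 -1.038] xyaw -2.7604 zax [ 7.e-04  6.e-03 -1.e+00] F [-0.2 -0.2  0.6] T [-0.03 -0.01 -0.01] op 0.999
tool delta mm [-23.1 -36.2 130.1]
spin (z down) -0.0008 alt 3.1408
```

Request:
step_arm(deltas="-1 -11.5 -18 0 0; -1 0 0 0 0; -1 -11.5 -18 0 0; -1 0 0 0 0; -1 0 0 20 0; -1 0 0 0 0; -1 0 0 20 0; -1 0 0 0 0; -1 0 0 20 0; -1 0 0 0 0")

```text
time_s: 35.52
eef_pos: [0.5307, -0.3035, 0.1147]
tcp_rot: [-0.594, 3.073, -0.009]
force: [0.2, 0.2, -0.6]
opening: 0.999
```

```bash
python3 q.py; python3 -c "
from h import *
plan([.5262,-.3,.037],.382+np.pi)"
```

```text
t 35.525 p -0.0122 q [-0.653  0.428 -0.077  1.053  0.005 -1.035] qd [ 0.   -0.04  0.06  0.02  0.    0.  ] pos [ 0.5307 -0.3035  0.1147] z [ 0.0128 -0.0034 -0.9999]
t 35.52 tcp [ 0.5307 -0.3035  0.1147] q [-0.653  0.428 -0.077  1.053  0.005 -1.035] xyaw -2.7597 zax [ 0.0128 -0.0034 -0.9999] F [ 0.2  0.2 -0.6] T [0.03 0.02 0.  ] op 0.999
tool delta mm [ 3.7  5.6 77.6]
spin (z down) -0.0001 alt 3.1415
```

Tilt is now only 0.012. I'll descend the rest of the way in settled steps.

Request:
step_arm(deltas="-1 2 3 20 0; -1 0 0 0 0; -1 2 3 20 0; -1 0 0 0 0; -1 0 0 20 0; -1 0 0 0 0; -1 0 0 12 0; -1 0 0 0 0; -1 0 0 0 0")

```text
time_s: 36.65
eef_pos: [0.534, -0.3059, 0.0571]
tcp_rot: [-0.592, 3.058, -0.034]
force: [0.2, 0.6, 0.2]
opening: 0.999
```

```bash
python3 q.py; python3 -c "
from h import *
plan([.5262,-.3,.037],.382+np.pi)"
```

```text
t 36.65 p -0.034 q [-0.653  0.466 -0.172  0.899  0.005 -1.035] qd [ 0.    0.   -0.    0.01 -0.   -0.  ] pos [ 0.534  -0.3059  0.0571] z [ 0.0301 -0.0166 -0.9994]
t 36.65 tcp [ 0.534  -0.3059  0.0571] q [-0.653  0.466 -0.172  0.899  0.005 -1.035] xyaw -2.7592 zax [ 0.0301 -0.0166 -0.9994] F [0.2 0.6 0.2] T [0.04 0.02 0.  ] op 0.999
tool delta mm [ 5.5  9.  19.7]
spin (z down) 0.0004 alt -3.1412
```

Request:
step_arm(deltas="-1 5.5 9 3 0; -1 0 0 0 0; -1 0 0 10 0; -1 0 0 0 0; -1 0 0 7 0; -1 0 0 0 0")

```text
time_s: 37.4
eef_pos: [0.5254, -0.2993, 0.0354]
tcp_rot: [-0.592, 3.059, -0.034]
force: [-0.2, 0.6, 0.0]
opening: 1.001
```

```bash
python3 q.py; python3 -c "
from h import *
plan([.5262,-.3,.037],.382+np.pi)"
```

```text
t 37.4 p -0.0337 q [-0.653  0.469 -0.227  0.841  0.005 -1.035] qd [ 0.   -0.01  0.01  0.   -0.   -0.  ] pos [ 0.5254 -0.2993  0.0354] z [ 0.0298 -0.0164 -0.9994]
t 37.4 tcp [ 0.5254 -0.2993  0.0354] q [-0.653  0.469 -0.227  0.841  0.005 -1.035] xyaw -2.7591 zax [ 0.0298 -0.0164 -0.9994] F [-0.2  0.6  0. ] T [ 0.03  0.07 -0.02] op 1.001
tool delta mm [-0.5 -1.  -1.6]
spin (z down) 0.0005 alt -3.1411
```

Request:
step_arm(deltas="0.6 0 0 0 0; 1 0 0 0 0; 1 0 0 0 0; 1 0 0 0 0; 1 0 0 0 0", grip_force=60)

```text
time_s: 38.02
eef_pos: [0.5258, -0.2997, 0.0359]
tcp_rot: [-0.591, 3.058, -0.035]
force: [-0.4, -0.3, -0.3]
opening: 0.176
```

```bash
python3 q.py; python3 -c "
from h import *
plan([.5262,-.3,.037],.382+np.pi)"
```

```text
t 38.025 p -0.0347 q [-0.653  0.469 -0.226  0.841  0.005 -1.035] qd [-0. -0. -0.  0. -0.  0.] pos [ 0.5258 -0.2997  0.0359] z [ 0.0306 -0.017  -0.9994]
t 38.02 tcp [ 0.5258 -0.2997  0.0359] q [-0.653  0.469 -0.226  0.841  0.005 -1.035] xyaw -2.7592 zax [ 0.0306 -0.017  -0.9994] F [-0.4 -0.3 -0.3] T [0.03 0.05 0.03] op 0.176
tool delta mm [-0.3 -0.4 -1.1]
spin (z down) 0.0004 alt -3.1412
```

Request:
step_arm(deltas="1 0 0 -10 0; 1 0 0 -20 0; 1 0 0 -35 0; 1 0 0 -45 0; 1 0 0 -45 0; 1 0 0 -35 0; 1 0 0 -20 0; 1 0 0 -8 0")

```text
time_s: 39.02
eef_pos: [0.5175, -0.2947, 0.2633]
tcp_rot: [-0.592, 3.059, -0.033]
force: [0.5, 0.3, -1.1]
opening: 0.178
```

```bash
cat > lp.py <<'E'
from h import *
g0=np.array([.5258,-.2997,.0359]); M0=R.from_rotvec([-0.591,3.058,-.035]).as_matrix()
LT=M0.T@(np.array([.6026,-.2692,.056])-g0)
NT=M0.T@np.array([0,0,1.]); NT2=NT.copy(); NT2[1]=0; NT2/=np.linalg.norm(NT2)
def lens():
    s,M=pose(); L=s['eef_pos']+M@LT; print('lens',L.round(4),'normal rest-level',(M@NT).round(4),'normal pad-aligned',(M@NT2).round(4)); return s,M,L
E
python3 q.py; python3 -c "
from lp import *
lens()
plan([.518,.203,.26])"
```

```text
t 39.025 p -0.0328 q [-0.655  0.319  0.132  1.35   0.005 -1.037] qd [-0.   -0.01  0.13  0.16 -0.   -0.  ] pos [ 0.5175 -0.2947  0.2633] z [ 0.0292 -0.0158 -0.9994]
lens [ 0.5943 -0.2642  0.2833] normal rest-level [ 0.0014 -0.0012  1.    ] normal pad-aligned [-0.0087  0.024   0.9997]
t 39.02 tcp [ 0.5175 -0.2947  0.2633] q [-0.655  0.319  0.132  1.35   0.005 -1.037] xyaw -2.7592 zax [ 0.0292 -0.0158 -0.9994] F [ 0.5  0.3 -1.1] T [0.   0.02 0.01] op 0.178
tool delta mm [-186.1  461.5   -4.5]
```

Request:
step_arm(deltas="1 -8 20 0 0; 1 -16 40 0 0; 1 -18 45 0 0; 1 -18 45 0 0; 1 -18 45 0 0; 1 -18 45 0 0; 1 -18 45 0 0; 1 -18 45 0 0; 1 -18 45 0 0; 1 -16 38 0 0; 1 -10 25 0 0; 1 -5 10 0 0")

```text
time_s: 40.52
eef_pos: [0.5033, 0.2139, 0.2434]
tcp_rot: [-0.603, 3.08, -0.017]
force: [-1.1, -0.1, -0.8]
opening: 0.178
```

```bash
python3 q.py; python3 -c "
from lp import *
lens()
plan([.518,.203,.1207])
cv2.imwrite('pics/t11.png',optics.camera('top'));cv2.imwrite('pics/s11.png',optics.camera('side'))
crop(cv2.imread('pics/t11.png'),180,110,360,240,4,'pics/t11c.png')
crop(cv2.imread('pics/s11.png'),240,50,400,200,4,'pics/s11c.png')
"
```

```text
t 40.525 p -0.0026 q [ 0.261  0.254 -0.005  1.31  -0.011 -0.125] qd [ 0.17  0.08  0.09  0.02 -0.01  0.17] pos [0.5033 0.2139 0.2434] z [ 0.0053 -0.0097 -0.9999]
lens [0.5805 0.2447 0.2618] normal rest-level [ 0.0254 -0.0071  0.9997] normal pad-aligned [0.0152 0.018  0.9997]
t 40.52 tcp [0.5033 0.2139 0.2434] q [ 0.261  0.254 -0.005  1.31  -0.011 -0.125] xyaw -2.7551 zax [ 0.0053 -0.0097 -0.9999] F [-1.1 -0.1 -0.8] T [-0.02  0.   -0.04] op 0.178
tool delta mm [ -9.3 -14.3 122.9]
```

View pics/t11c.png

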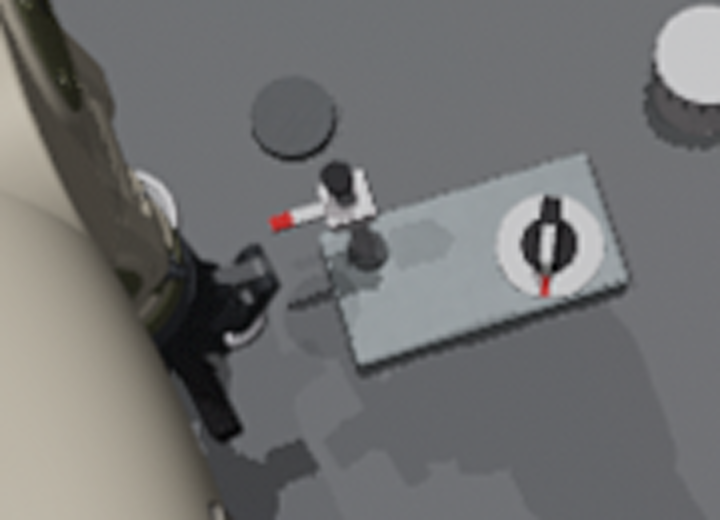

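View pics/s11c.png

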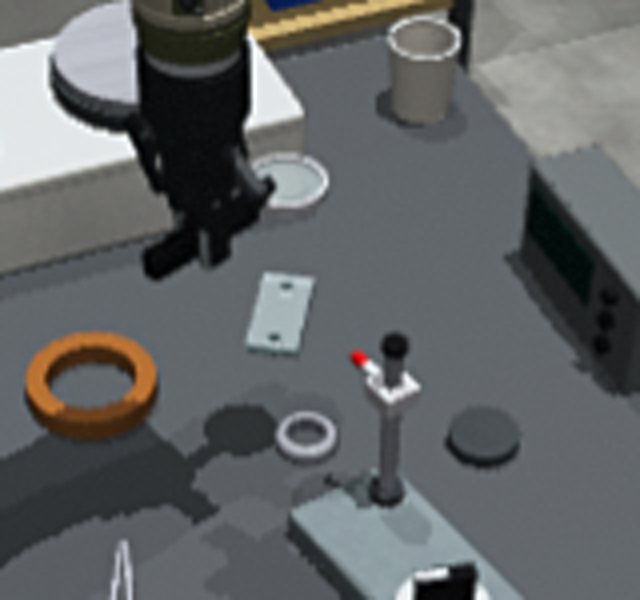

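Request:
step_arm(deltas="1 0 -1 12 0; 1 -1 -2 22 0; 1 -1 -2 24 0; 1 -1 -2 24 0; 1 -1 -2 16 0; 1 0 0 8 0; 1 0 0 0 0; 1 0 0 0 0")

```text
time_s: 41.62
eef_pos: [0.5108, 0.1957, 0.1307]
tcp_rot: [-0.583, 3.087, -0.02]
force: [-0.4, -0.5, -0.3]
opening: 0.174
```

```bash
python3 q.py; python3 -c "
from lp import *
s,M,L=lens()
print('tool delta',(M.T@(np.array([.5937,.234,.1407])-L)*1000).round(1))
cv2.imwrite('pics/s12.png',optics.camera('side'))
crop(cv2.imread('pics/s12.png'),240,90,400,220,5,'pics/s12c.png')
"
```

```text
t 41.625 p 0.0004 q [ 0.226  0.311 -0.209  1.051 -0.013 -0.147] qd [-0.01 -0.   -0.   -0.    0.    0.  ] pos [0.5108 0.1957 0.1307] z [ 0.0024 -0.0123 -0.9999]
lens [0.5884 0.2255 0.1488] normal rest-level [ 0.028  -0.0049  0.9996] normal pad-aligned [0.0181 0.0204 0.9996]
tool delta [-8.1  6.1  8. ]
```

View pics/s12c.png

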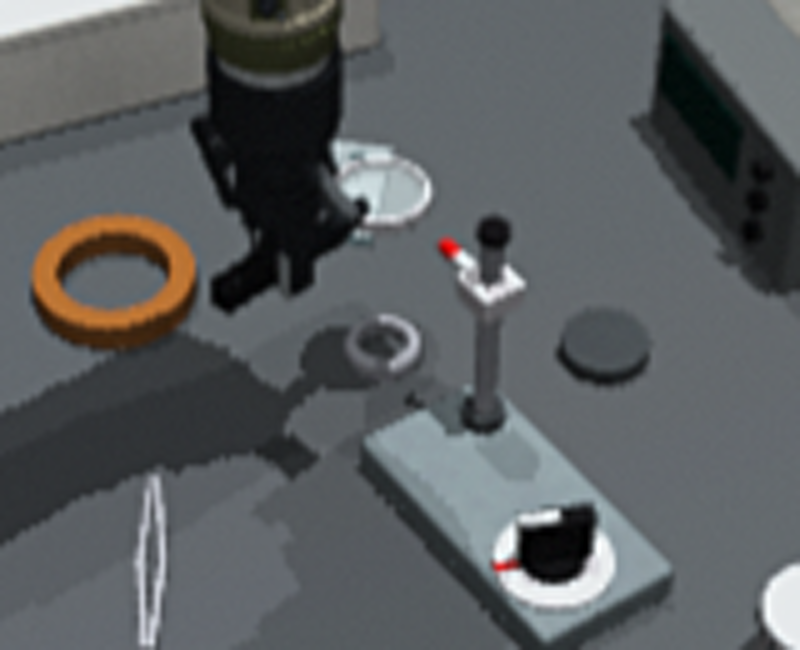

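Request:
step_arm(deltas="1 -3 2 -45 0; 1 -3 2 40 0; 1 0 0 8 0; 1 0 0 0 0; 1 0 0 0 0")

```text
time_s: 42.3
eef_pos: [0.5173, 0.2026, 0.1325]
tcp_rot: [-0.583, 3.08, -0.019]
force: [-0.3, 0.1, -0.2]
opening: 0.175
```

```bash
python3 q.py; python3 -c "
from lp import *
s,M,L=lens()
print('tool delta',(M.T@(np.array([.5937,.234,.1407])-L)*1000).round(1))
"
```

```text
t 42.3 p -0.0062 q [ 0.236  0.32  -0.192  1.053 -0.013 -0.138] qd [-0.   -0.01  0.01  0.   -0.   -0.  ] pos [0.5173 0.2026 0.1325] z [ 0.009  -0.0109 -0.9999]
lens [0.5947 0.2324 0.1511] normal rest-level [ 0.0215 -0.0063  0.9997] normal pad-aligned [0.0116 0.0189 0.9998]
tool delta [ 0.4  2.  10.4]
```

Request:
step_arm(deltas="1 0 0 -50 0; 1 0 1 50 0; 1 0 1 9 0; 1 0 0 0 0; 1 0 0 0 0")

```text
time_s: 42.92
eef_pos: [0.5193, 0.205, 0.1294]
tcp_rot: [-0.581, 3.074, -0.019]
force: [0.0, 0.5, -0.9]
opening: 0.175
```

```bash
python3 q.py; python3 -c "
from lp import *
s,M,L=lens()
print('tool delta',(M.T@(np.array([.5937,.234,.1407])-L)*1000).round(1))
"
```

```text
t 42.925 p -0.0128 q [ 0.239  0.322 -0.197  1.039 -0.013 -0.135] qd [-0.   -0.01  0.02  0.    0.   -0.  ] pos [0.5193 0.205  0.1294] z [ 0.0155 -0.0094 -0.9998]
lens [0.5966 0.2347 0.1486] normal rest-level [ 0.015  -0.0078  0.9999] normal pad-aligned [0.0051 0.0174 0.9998]
tool delta [3.  0.5 7.9]
```

Request:
step_arm(deltas="1 3 -0.5 4 0; 1 0 0 0 0; 1 0 0 4 0; 1 0 0 0 0; 1 0 0 0 0")

```text
time_s: 43.55
eef_pos: [0.5177, 0.2034, 0.1228]
tcp_rot: [-0.581, 3.071, -0.019]
force: [0.6, -0.2, -1.4]
opening: 0.176
```

```bash
python3 q.py; python3 -c "
from lp import *
s,M,L=lens()
print('tool delta',(M.T@(np.array([.5937,.234,.1407])-L)*1000).round(1))
im=optics.camera('side');cv2.imwrite('pics/s13.png',im)
crop(im,290,100,350,180,7,'pics/s13c.png')
c=optics.calibration('side')
th=np.linspace(0,2*np.pi,60)
def ring(C,r): return w2p(c,np.array(C)+np.c_[r*np.cos(th),r*np.sin(th),0*th])
for nm,C,r in [('lens',L,.031),('seat',[.5937,.234,.012],.026)]:
    p=ring(C,r); print(nm,p.min(0),p.max(0), ((p.min(0)+p.max(0))/2-[290,100])*7, (p.min(0)-[290,100])*7,(p.max(0)-[290,100])*7)
print('tip',(w2p(c,[.61,.1808,.1407])-[290,100])*7)
"
```

```text
t 43.55 p -0.0157 q [ 0.237  0.321 -0.216  1.018 -0.013 -0.137] qd [-0.  0. -0.  0.  0.  0.] pos [0.5177 0.2034 0.1228] z [ 0.0182 -0.0087 -0.9998]
lens [0.595  0.2332 0.1422] normal rest-level [ 0.0122 -0.0085  0.9999] normal pad-aligned [0.0023 0.0168 0.9999]
tool delta [0.9 1.3 1.5]
lens [306.70210304 121.80421757] [326.71304994 135.25882956] [186.95303544 199.72066493] [116.9147213  152.62952298] [256.99134958 246.81180689]
seat [308.0039339 152.473207 ] [323.73992424 163.68515614] [181.10350348 406.55427102] [126.02753731 367.31244903] [236.17946966 445.79609301]
tip [[265.75444249 267.77098002]]
```

View pics/s13c.png

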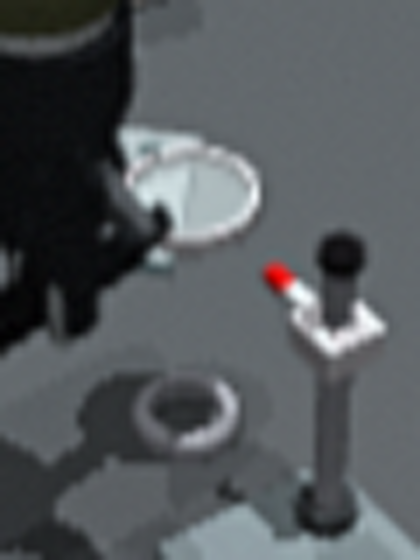

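```bash
python3 -c "
from lp import *
s,M,L=lens()
im=cv2.imread('pics/s13.png')
B=im[112:147,300:345]; B=cv2.resize(B,None,fx=16,fy=16,interpolation=cv2.INTER_CUBIC)
c=optics.calibration('side'); th=np.linspace(0,2*np.pi,120)
def draw(C,r,col):
    p=(w2p(c,np.array(C)+np.c_[r*np.cos(th),r*np.sin(th),0*th])+np.array([.7,.65])-[300,112]+.5)*16
    cv2.polylines(B,[p.astype(int)],True,col,1)
draw(L+[0,0,.0055],.031,(0,255,0)); draw(L-[0,0,.0055],.031,(0,255,255))
cv2.imwrite('pics/s13d.png',B)
"
```

```text
lens [0.595  0.2331 0.1421] normal rest-level [ 0.0124 -0.0085  0.9999] normal pad-aligned [0.0025 0.0168 0.9999]
```

View pics/s13d.png

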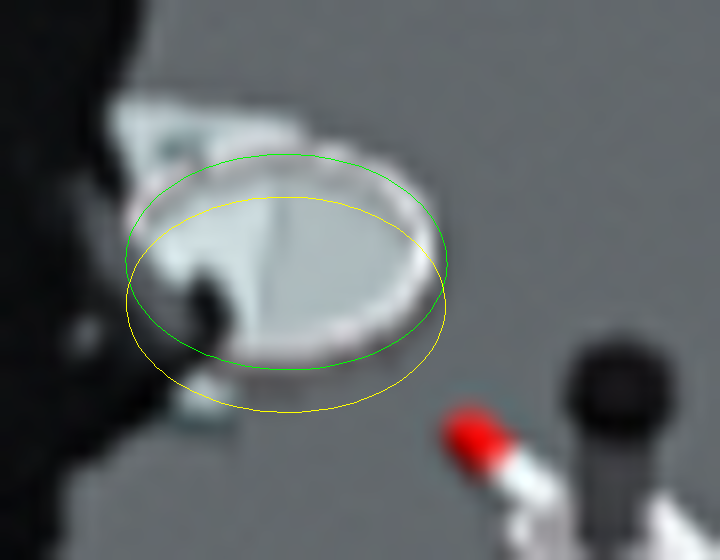

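```bash
python3 -c "
from h import *
t=cv2.imread('pics/t8.png'); crop(t,226,150,266,200,12,'pics/t8d.png')
s=cv2.imread('pics/s8.png'); crop(s,300,125,345,175,12,'pics/s8d.png')
ct=optics.calibration('top');cs=optics.calibration('side')
th=np.linspace(0,2*np.pi,60)
for c,o in((ct,(226,150)),(cs,(300,125))):
    for P in ([.61,.1808,.1435],[.61,.1808,.1407]): print('tip',(w2p(c,P)[0]-o+.5)*12-.5)
    p=(w2p(c,np.array([.5937,.2344,.0135])+np.c_[.026*np.cos(th),.026*np.sin(th),0*th])-o+.5)*12-.5
    print('seat',p.min(0),p.max(0))
"
```

```text
tip [254.22489219 198.23741651]
tip [256.50341739 202.15715443]
seat [  9.57315755 345.82039805] [235.36633875 565.03870168]
tip [341.37882011 156.39547973]
tip [341.07904426 164.53596576]
seat [100.96879728 330.38805272] [289.90900518 464.90623559]
```

View pics/t8d.png

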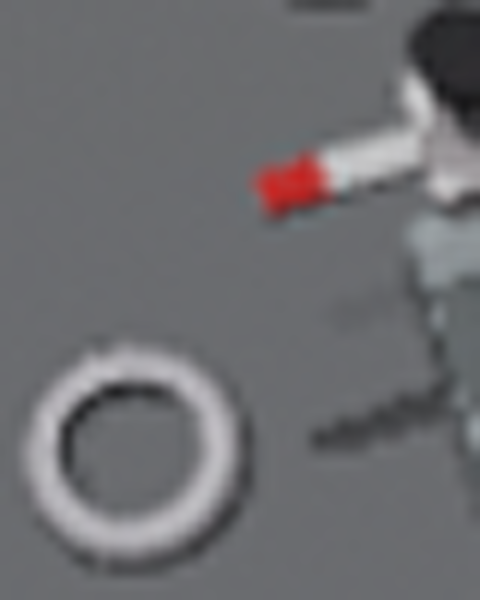

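View pics/s8d.png

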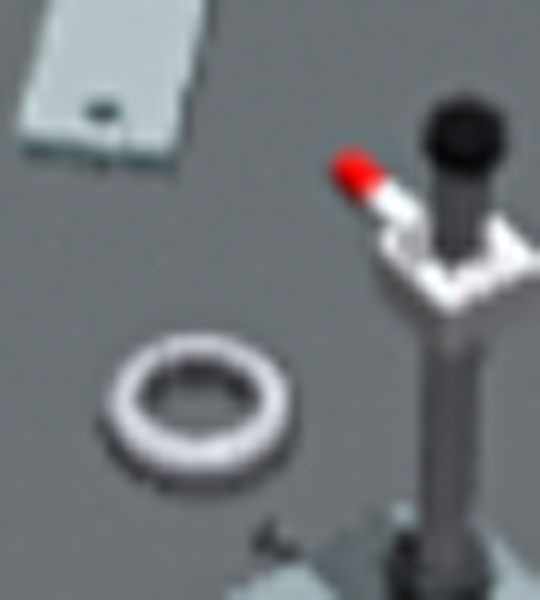

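Request:
step_arm(deltas="1 1 0.8 1.6 0; 1 0 0 0 0; 1 0 0 0 0; 1 0 0 0 0")

```text
time_s: 44.1
eef_pos: [0.5164, 0.2038, 0.121]
tcp_rot: [-0.581, 3.071, -0.019]
force: [-0.5, -0.1, -1.3]
opening: 0.175
```

```bash
python3 q.py; python3 -c "
from lp import *
s,M,L=lens()
im=optics.camera('side');cv2.imwrite('pics/s14.png',im);t=optics.camera('top');cv2.imwrite('pics/t14.png',t)
B=cv2.resize(im[112:147,300:345],None,fx=16,fy=16,interpolation=cv2.INTER_CUBIC)
c=optics.calibration('side'); th=np.linspace(0,2*np.pi,120)
def draw(C,r,col):
    p=(w2p(c,np.array(C)+np.c_[r*np.cos(th),r*np.sin(th),0*th])-[300,112]+.5)*16
    cv2.polylines(B,[p.astype(int)],True,col,1)
draw(L+[0,0,.0055],.031,(0,255,0))
cv2.imwrite('pics/s14d.png',B)
crop(t,200,120,340,220,5,'pics/t14c.png')
plan()
"
```

```text
t 44.1 p -0.0154 q [ 0.238  0.321 -0.221  1.013 -0.013 -0.136] qd [-0. -0.  0. -0.  0. -0.] pos [0.5164 0.2038 0.121 ] z [ 0.018  -0.0088 -0.9998]
lens [0.5937 0.2336 0.1404] normal rest-level [ 0.0125 -0.0084  0.9999] normal pad-aligned [0.0026 0.0168 0.9999]
t 44.2 tcp [0.5164 0.2038 0.121 ] q [ 0.238  0.321 -0.221  1.013 -0.013 -0.136] xyaw -2.7676 zax [ 0.018  -0.0088 -0.9998] F [ 0.3  1.1 -0.6] T [0.05 0.02 0.01] op 0.18
```

View pics/s14d.png

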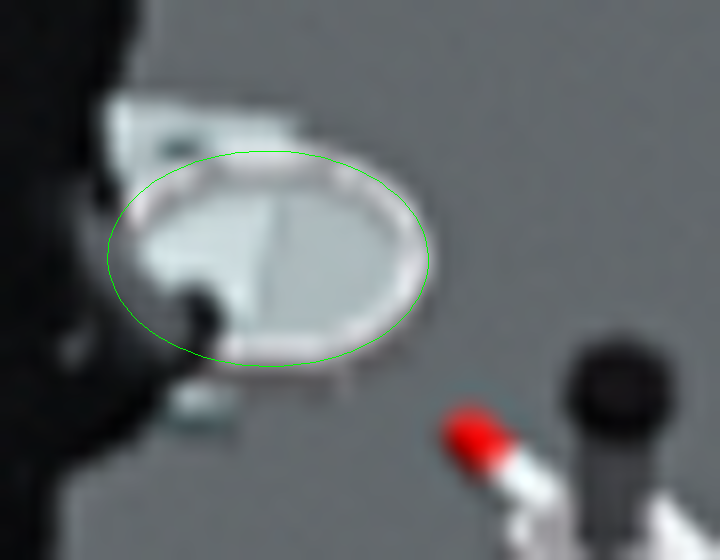

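View pics/t14c.png

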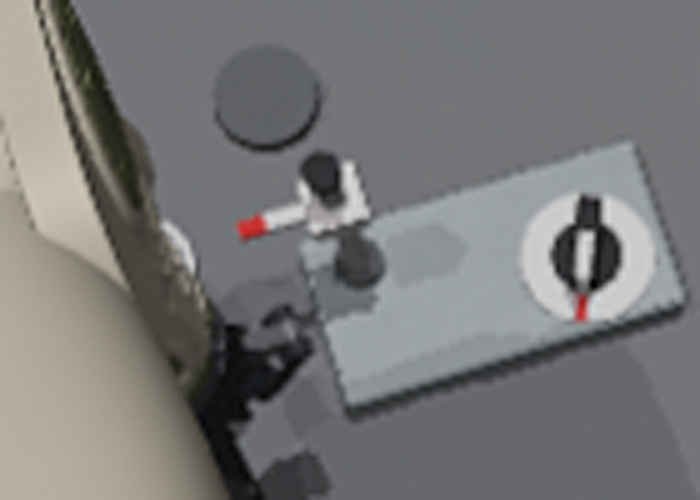

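The predicted lens outline lies on the pictured rim to within about 1 mm, beside the pointer tip. The knob is still on its mark and the arm is still, so I'll hand in.

```bash
python3 -c "
from h import *
plan(); print(r.close_job())"
```

```text
t 44.2 tcp [0.5164 0.2038 0.121 ] q [ 0.238  0.321 -0.221  1.013 -0.013 -0.136] xyaw -2.7676 zax [ 0.018  -0.0088 -0.9998] F [ 0.3  1.1 -0.6] T [0.05 0.02 0.01] op 0.18
the job is handed in; nothing more can be done
None
```

I set the gauge, took the middle-sized loupe from the blue rest and held it over the valve seat. I handed it in at 44.2 s, with the loupe still gripped at 60 N and the arm motionless.

**Gauge:** the knob was turned clockwise about 0.95 rad until the white line lay on the red mark. The last top picture shows it still there. The pointer tip is at about 141 mm.

**Lens:** by the arm's pose it is at (0.594, 0.234, 0.140) m. The seat measured (0.594, 0.234) with the wrist camera, and its height matches the pointer to about 1 mm. Tilt is about 1°, going by the tool's pose. In the side picture, the outline I predicted from the pose falls on the rim to about 1 mm.

**Checks that disagreed or could not be made:**
- The top and side cameras place the seat about 3 mm nearer to y = 0 than the wrist camera. Most of that is a fixed offset, as the top camera puts the pointer off in much the same way; I kept the wrist values.
- The arm hid most of the lens from the top camera, so the final centring was checked only from the side view and the arm's pose.

**Difficulties on the way:** chained moves gradually tilted the tool, by up to 0.23 rad. I spent about 20 s finding the cause and levelling it with the gripper empty, before grasping the loupe. During this the wrist force once read about 18 N. The tool was about 2° off vertical when it took the loupe.

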